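# Charge the vibratory mill

## Task

Get the mill ready to run. First slide its orange transport lock all the way to the end stop at the green mark; next put every green sample tablet from the grey mat into the steel bowl; then pick up the blue ball cup by its post and tip it gradually until exactly three balls have dropped into the bowl, keep the other balls in the cup, and stand the cup upright on its white pad again. Leave the bottle and the beaker alone.

Things in the scene. Friction and masses are not known exactly. Their poses are not given: they have to be found in the camera images.
- bowl_in (a point): Centre of the inner floor of the round steel grinding bowl fixed on top of the white mill (mill body 300 x 220 mm, its deck 60 mm above the bench). Bowl: inside radius 70 to 72 mm, outside 78 mm, rim 44 mm above this point. Axes: z up; the lock slide lies 165 mm from the bowl's centre along +x of this frame, its track along y, on the mill deck.
- lock (a joint): Transport lock: orange knob in a track on the mill's deck. 0 = fully locked (red mark), 0.09 m = unlocked, at the end stop (green mark). It slides along +y of the bowl_in frame, about 2 N of friction, and stays where it is left.
- lock_top (a point): Centre of the top of the orange lock knob. The knob is 26 mm (x) by 20 mm (y) and stands 28 mm high above its track, which is 8 mm above the mill deck; this point is about 97 mm above the bench. Same axes as bowl_in.
- cup_grip (a point): Grasp point of the blue ball cup: on the centre line of its upright square post (18 x 18 mm), 100 mm above the cup's underside; the post goes 18 mm higher and is free down to 30 mm above the underside. Cup axes: z up when it stands, its mouth points to -x, so tilting turns about y. The lip's edge is 137 mm to -x of the post and 19 mm lower. Cup about 0.35 kg plus balls.
- cup_foot (a point): Centre of the underside of the cup's foot plate (100 x 70 x 8 mm), same axes as cup_grip. The lip lies 101 mm to -x and 81 mm above it, the post 36 mm to +x. The cup is a narrow trough, 24.5 mm wide inside and 31 mm outside, in which five steel balls queue single file from the closed low end by the post up towards the open lip.
- cup_lip (a point): Middle of the edge of the cup's open lip, where balls leave; axes as cup_grip. The trough's floor is steep (48 deg) at the closed end and flattens to 16 deg at the lip, so as the mouth is tipped down the balls roll out one at a time, a further one with about every 6.5 deg: the first near 26 deg of tilt, the second near 33, the third near 39, the fourth near 46. Each weighs 0.43 N and takes about half a second to leave.
- pad: White pad, 160 x 130 mm (x, y), 4 mm thick, flat on the bench and fixed: the cup's place. Origin at the centre of its underside.
- mat: Grey mat, 180 x 180 mm, 4 mm thick, flat on the bench and fixed, on which the tablets lie at the start. Origin at the centre of its underside.
- bottle: Bystander: amber bottle, 66 mm across and 150 mm high, on the bench; leave it alone. Origin at the centre of its underside.
- beaker: Bystander: open glass beaker, 72 mm across and 85 mm high, on the bench; leave it alone. Origin at the centre of its underside.
- tab1_center (a point): Centre of a green pressed sample tablet: disc 32 mm across and 24 mm high, 20 g, lying flat, z along its axis. 2 to 4 of the four are present (None if absent).
- tab2_center (a point): Centre of a green pressed sample tablet: disc 32 mm across and 24 mm high, 20 g, lying flat, z along its axis. 2 to 4 of the four are present (None if absent).
- tab3_center (a point): Centre of a green pressed sample tablet: disc 32 mm across and 24 mm high, 20 g, lying flat, z along its axis. 2 to 4 of the four are present (None if absent).
- tab4_center (a point): Centre of a green pressed sample tablet: disc 32 mm across and 24 mm high, 20 g, lying flat, z along its axis. 2 to 4 of the four are present (None if absent).
- ball1_center (a point): Centre of a steel grinding ball, 22 mm across, 44 g, in the cup at the start. One of the two at the closed end.
- ball2_center (a point): Centre of a steel grinding ball, 22 mm across, 44 g, in the cup at the start. One of the two at the closed end.
- ball3_center (a point): Centre of a steel grinding ball, 22 mm across, 44 g, in the cup at the start. One of the three nearest the lip at the start.
- ball4_center (a point): Centre of a steel grinding ball, 22 mm across, 44 g, in the cup at the start. One of the three nearest the lip at the start.
- ball5_center (a point): Centre of a steel grinding ball, 22 mm across, 44 g, in the cup at the start. One of the three nearest the lip at the start.
Things that resemble listed ones, but are neither listed nor needed, are in the scene too. Leave any red or turquoise look-alike of the pad alone.

How it is judged (in metres and radians):
On the way, in this order (a step that is already met when the one before it is completed fails the run):
1. the transport lock is at its end stop (green mark) (value of joint lock above 0.086 m), for 0.2 s.
2. every tablet is in the bowl, with the lock still at its end stop (horizontal distance between each of tab1_center, tab2_center, tab3_center, tab4_center and bowl_in below 0.072 m and z of tab1_center in the frame of bowl_in between 0 and 0.05 m and z of tab2_center in the frame of bowl_in between 0 and 0.05 m and z of tab3_center in the frame of bowl_in between 0 and 0.05 m and z of tab4_center in the frame of bowl_in between 0 and 0.05 m and value of joint lock above 0.086 m), for 0.2 s.
3. exactly three balls are in the bowl, the others still in the cup (horizontal distance between each of ball3_center, ball4_center, ball5_center and bowl_in below 0.072 m and z of ball3_center in the frame of bowl_in between 0 and 0.05 m and z of ball4_center in the frame of bowl_in between 0 and 0.05 m and z of ball5_center in the frame of bowl_in between 0 and 0.05 m and distance between each of ball1_center, ball2_center and cup_grip below 0.115 m and x of ball1_center in the frame of cup_foot between -0.065 and 0.03 m and y of ball1_center in the frame of cup_foot between -0.012 and 0.012 m and z of each of ball1_center, ball2_center in the frame of cup_foot below 0.08 m and x of ball2_center in the frame of cup_foot between -0.065 and 0.03 m and y of ball2_center in the frame of cup_foot between -0.012 and 0.012 m), for 0.2 s.
At the end, for the whole second after the job is handed in: Lock within 4 mm of its end stop; every tablet present and exactly three balls (those that were nearest the lip) in the bowl, below its rim; all other balls in the cup; the cup standing upright (within 4.5 deg) and still on its pad, the centre of its foot within 40 mm of the pad's centre (all of step 2 and all of step 3 and horizontal distance between cup_foot and pad below 0.04 m and height (world z) of cup_foot below 0.008 m and angle between cup_foot's own z axis and vertical below 0.08 rad and linear speed of cup below 0.03 m/s); the robot touches nothing.
It fails at once if the bottle or the beaker is moved by more than 30 mm (distance of any of bottle, beaker from where it was at the start of the episode above 0.03 m).
Of tab1, tab2, tab3, tab4 only 2 to 4 are there at a start; the rules pass over those that are not, and their reading is None.
At some moment in a run one of tab1, tab2, tab3, tab4 may be knocked a few centimetres aside while the robot is not near it.
It also fails if it takes over 210 s, if anything falls off the work surface, if the arm or the gripper's body presses on something with over 40 N, if the wrist force passes 120 N, or if a joint passes its speed limit or range.

## Robot

A 7-joint arm with a two-finger parallel gripper is mounted at the origin on the work surface. World frame = base frame: x ahead of the robot, y to its left, z up, the work surface at z = 0. Lengths are in mm, angles in rad, forces in N, time in s.
With the tool pointing down it reaches from about 350 to 900 mm from the base axis. Payload 8.1 kg.
Tool frame: the origin (TCP) lies midway between the tips of the shut fingers; the grasp point (between the pads) lies 19 mm behind it (pinch_z is the distance from the TCP to the grasp point, in mm); z points along the fingers, y is the direction in which the jaws open and shut (so a half turn about z gives the same grasp; the last joint's range is limited). The gripper opens to 85 mm and grips with 20 to 120 N. Pads are 22 mm wide; open, the fingers measure 114 mm over their backs; the gripper's body (76 mm by 85 mm) begins 54 mm behind the grasp point. The pads swing forward as they close: fully open they stand 13 mm farther back than shut.
Start: joints at [1.221, 0.434, 0.025, 1.573, -0.012, 1.134, -0.075], TCP at [152.664, -606.082, 231.323] pointing down, gripper open.
Joint ranges: [-2.62, 2.62], [-0.44, 2.09], [-1.27, 1.32], [0.08, 2.57], [-1.32, 4.46], [0.12, 2], [-2.74, 2.74]. Speed limits (rad/s): [2.22, 2.22, 3.01, 3.01, 3.14, 3.14, 3.14].

## Interface

Orientations are given as a rotation vector (axis times angle).
In Python, from cell import * gives the robot as it stands.
- The arm moves only by the shell command python3 -m pendant 'ROWS'. ROWS is JSON, a list of rows, each an object with "translation": the shift along the tool's x, y, z in mm, a list of three; "rot": the turn, a rotation vector about the tool's x, y, z in degrees, a list of three; "grip": the opening, from 0 (shut) to 1 (fully open). In form: [{"translation": [tx, ty, tz], "rot": [rx, ry, rz], "grip": grip}, ...]. A call has 1 to 5 rows; each row is the pose to reach, as a shift and turn from the pose commanded when the call began, along the tool's axes at that moment; what a row does not reach only later rows make up. A row lasts 1/8 s, in which the tool goes at most 62.5 mm and 10.7 degrees, less where a joint would pass 70% of its speed; a pose out of reach is approached as far as the arm can. A call with a gripper value outside its range is refused whole. The fingers move at their own pace and stop on an object; the grip force is fixed at half the most. Time passes only in rows, so rows that repeat a pose let the fingers close. It gives the time, the measured TCP pose, the force and the opening at its end, in the units of the state.
- sense(): the state, without advancing time (a new reading comes with each control period).
- capture(name): name is "scene" or "top"; returns a dict with "img" (420x560x3 uint8, red, green, blue), "intrinsics" (3x3 intrinsics, pixels), "origin" and "orientation" of the camera in the world. Camera axes: x right, y down, z forward; pixel columns grow to the right and rows downward; lengths in mm; the calibration is good to about 2 mm. A picture is of the moment at which its call begins. There is no depth.
- finish_job(): hands the job in, once; it reports no verdict.
Trained networks look in the newest picture that a camera, given by its name, has taken for a name from the list of things; names that differ only in an ending like _2 or _b are one class to them, and where a whole thing is asked for, a point or a joint stands for the part that bears it (a point fixed in the world has none). Each returns a list of dicts, best first, with "confidence" (0 to 1); they miss things now and then, are a little off and sometimes report something else, mostly with a low value. They report only what shows in the picture. A call takes as long as a camera call. They do not tell look-alikes from the thing itself.
- recognise(camera, target): "rect" ([left, top, right, bottom] in pixels, round what is visible of it).
- trace(camera, target): "pixels" (420x560 bool, what is visible of it) and "rect" ([left, top, right, bottom] in pixels, round what is visible of it).
- mark_of(camera, target): "point" ([column, row] in pixels: a listed point, or the origin of a listed thing).
The state is a dict: "time_s": time; "q": joint angles; "dq": joint speeds; "joint_torque": joint torques, N m; "position": TCP position; "orientation": TCP orientation; "force": force on the tool from outside, world axes, zero at the start; "moment": the same for the moment, N m; "width": opening from 0.0 (shut) to 1.0 (fully open).
Only numpy, scipy, OpenCV 4.12 (cv2) and the standard library are available. Lean on these libraries where they do the work, as an engineer would, in place of code of your own. Each camera call takes 0.05 s, during which the arm holds its last target. There are 200 camera calls.

## Working session

There is one attempt and no reset: what is moved stays moved. The work goes in short steps, Python scripts to look and compute and a shell command to move; the robot and the scene stay as the last step left them, time stands still between calls to the robot, and variables do not carry over. Pictures are saved under pics/ and viewed, about 12 in all and at most 16, crops included, and the job is handed in when it is done.

```bash
ls; mkdir -p pics; python3 - <<'E'
from cell import *
import cv2
print(sense())
for n in ("scene","top"):
    c=capture(n); cv2.imwrite(f"pics/{n}0.png",c["img"][:,:,::-1]); print(n,c["intrinsics"],c["origin"],c["orientation"])
    for t in ["bowl_in","lock_top","cup_grip","cup_foot","cup_lip","pad","mat","bottle","beaker","tab1_center"]:
        print(t,[(round(d["confidence"],2),[round(float(v)) for v in d["point"]]) for d in mark_of(n,t)][:6])
E
```

```text
pics
{'time_s': 0.0, 'q': array([ 1.22138229,  0.4352055 ,  0.02497079,  1.57411   , -0.01159722,
        1.13402797, -0.07511006]), 'dq': array([-5.13885071e-04,  2.12182297e-04,  8.37013632e-04,  7.97634145e-05,
       -2.66474206e-04,  1.05077926e-03,  8.93915024e-04]), 'joint_torque': array([ 8.43168382e-04, -6.70481300e+01,  1.02540985e+00, -3.16215599e+01,
        1.56029372e-02,  1.26349306e-02,  8.29333402e-06]), 'position': array([ 152.51350219, -605.56692159,  230.53183263]), 'orientation': array([-3.11615864e+00, -3.86398414e-01,  5.37270568e-04]), 'force': array([-1.10549769,  0.20114922, -0.0222594 ]), 'moment': array([-0.03650722, -0.04153214, -0.02098151]), 'width': 1.0000468687191417}
scene [[389.09683678   0.         281.94292431]
 [  0.         389.09683678 207.10227739]
 [  0.           0.           1.        ]] [885.45866841 516.76724021 961.06188942] [-0.85387686 -2.66112724  0.93684751]
bowl_in [(0.83, [286, 231])]
lock_top [(0.52, [234, 255])]
cup_grip [(0.56, [243, 162])]
cup_foot []
cup_lip [(0.57, [258, 142]), (0.31, [247, 166])]
pad [(0.89, [307, 165]), (0.
[... 228 characters left out ...]
), (0.38, [356, 321])]
top [[412.02343547   0.         284.54066722]
 [  0.         412.02343547 209.46912633]
 [  0.           0.           1.        ]] [ 351.60229862  -72.03759349 1184.54062819] [-2.15259454  2.13851061 -0.14145023]
bowl_in [(0.95, [256, 208])]
lock_top [(0.35, [363, 215])]
cup_grip [(0.79, [361, 216]), (0.63, [360, 224])]
cup_foot [(0.82, [367, 228])]
cup_lip [(0.91, [390, 256]), (0.5, [366, 227])]
pad [(0.97, [426, 283]), (0.62, [441, 178]), (0.6, [362, 225]), (0.56, [342, 301])]
mat [(0.58, [161, 210]), (0.57, [364, 211]), (0.22, [146, 225])]
bottle [(0.75, [151, 148]), (0.35, [392, 258])]
beaker [(0.58, [385, 148])]
tab1_center [(0.72, [372, 231]), (0.47, [375, 237])]
```

View pics/top0.png

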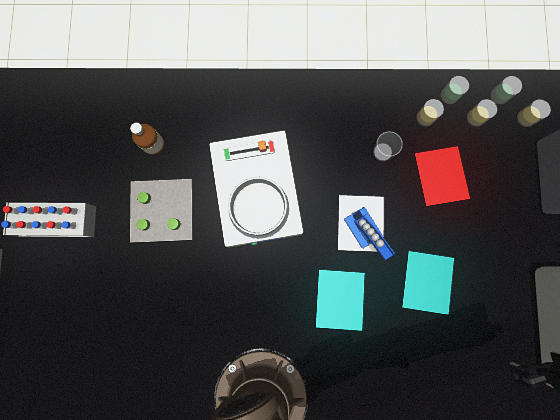

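View pics/scene0.png

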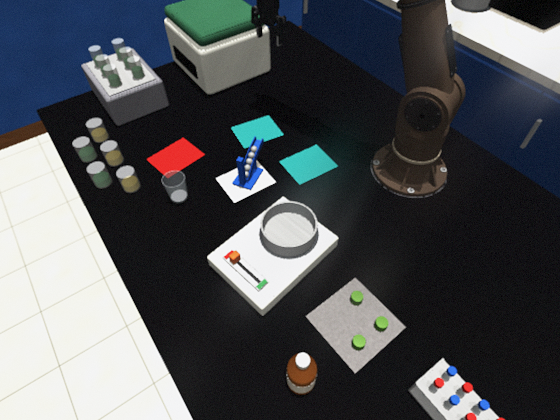

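The top view shows the mill at about (256,190), with the lock knob at its red end (262,146) and the green end at (227,153). Three tablets lie on the mat, at (144,198), (143,225) and (173,224). The cup is on the white pad at (361,223) with its lip towards (390,256). The red and turquoise pads are decoys.

```bash
cat > h.py <<'E'
from cell import *
import numpy as np, cv2
from scipy.spatial.transform import Rotation as R
def ray(c,p):
    d=R.from_rotvec(c["orientation"]).as_matrix()@np.linalg.inv(c["intrinsics"])@np.array([p[0],p[1],1.]); return np.array(c["origin"]),d
def at(c,p,z):
    o,d=ray(c,p); return o+d*(z-o[2])/d[2]
def proj(c,X):
    v=R.from_rotvec(c["orientation"]).as_matrix().T@(np.array(X)-c["origin"]); v=c["intrinsics"]@v; return v[:2]/v[2]
def blobs(c,lo,hi,amin=8):
    h=cv2.cvtColor(c["img"],cv2.COLOR_RGB2HSV); m=cv2.inRange(h,np.array(lo),np.array(hi))
    n,l,s,ce=cv2.connectedComponentsWithStats(m); return [(ce[i],s[i]) for i in range(1,n) if s[i][4]>=amin]
def tool(dxyz):
    "world shift -> tool axes"
    return R.from_rotvec(sense()["orientation"]).inv().apply(dxyz)
def goto(xyz,yaw=None):
    """print translation/rot for a tool-down pose, yaw = world angle of tool y axis (deg)"""
    s=sense(); Rc=R.from_rotvec(s["orientation"]); t=Rc.inv().apply(np.array(xyz)-s["position"])
    r=None
    if yaw is not None:
        best=None
        for k in (0,180):
            a=np.radians(yaw+k); y=np.array([np.cos(a),np.sin(a),0]); z=np.array([0,0,-1.]); x=np.cross(y,z)
            rv=np.degrees((Rc.inv()*R.from_matrix(np.c_[x,y,z])).as_rotvec())
            if best is None or np.linalg.norm(rv)<np.linalg.norm(best): best=rv
        r=best
    print("trans",t.round(1),"rot",None if r is None else r.round(1))
E
python3 - <<'E'
from h import *
s=sense();print(R.from_rotvec(s["orientation"]).as_matrix().round(2))
np.set_printoptions(suppress=True,precision=1)
for n in ("top","scene"):
    c=capture(n)
    print(n)
    for nm,lo,hi,z in (("green",(35,90,60),(75,255,255),16),("orange",(8,150,120),(18,255,255),95),("blue",(105,120,60),(125,255,255),60)):
        for ce,st in blobs(c,lo,hi): print(nm,ce,st,at(c,ce,z))
    if n=="top":
        for p in mark_of(n,"bowl_in")[:1]: print("bowl",at(c,p["point"],65))
        for nm,z in (("cup_lip",85),("cup_foot",4),("cup_grip",104),("mat",0),("bottle",0),("beaker",0),("pad",0)):
            for p in mark_of(n,nm): print(nm,p["confidence"],p["point"],at(c,p["point"],z))
    g=cv2.resize(c["img"][170:270,310:410] if n=="top" else c["img"][120:220,200:300],(600,600),interpolation=cv2.INTER_CUBIC)
    cv2.imwrite(f"pics/cup_{n}.png",g[:,:,::-1])
a=[cv2.imread(f"pics/cup_{n}.png") for n in("top","scene")]
cv2.imwrite("pics/cup.png",cv2.resize(np.hstack(a),(800,400)))
c=capture("top");g=cv2.resize(c["img"][120:255,195:315],(480,540),interpolation=cv2.INTER_CUBIC);cv2.imwrite("pics/mill.png",g[:,:,::-1])
E
```

```text
[[ 0.97  0.24  0.  ]
 [ 0.24 -0.97 -0.  ]
 [-0.    0.   -1.  ]]
top
green [226.4 153.5] [224 149   6  10  40] [679.7 108.7  16. ]
green [143.2 197.3] [138 192  13  12 101] [548.6 345.3  16. ]
green [142.2 224.1] [137 219  12  11 102] [470.8 344.   16. ]
green [172.9 223.3] [168 218  11  11  98] [473.7 256.3  16. ]
green [254.  243.5] [252 243   5   2  10] [417.7  23.4  16. ]
orange [144.1 137.7] [133 127  21  18 197] [701.1 323.8  95. ]
orange [261.8 144.9] [258 141   8   9  56] [682.1   0.5  95. ]
blue [ 21.7 209.2] [ 18 206   9   7  51] [505.7 665.3  60. ]
blue [ 51.4 209.5] [ 48 206   8   7  44] [505.4 582.4  60. ]
blue [367.4 232.8] [344 207  51  54 855] [ 446.5 -289.6   60. ]
blue [  5. 224.] [  1 221  10   7  56] [464.2 707.5  60. ]
blue [ 35.  224.2] [ 31 221   9   7  51] [464.2 624.3  60. ]
blue [ 65.2 224.5] [ 61 221   9   7  48] [464.  540.8  60. ]
bowl [521.7  13.9  65. ]
cup_lip 0.97 [392.7, 258.5] [ 376.6 -350.    85. ]
cup_foot 0.97 [365.2, 228.8] [ 462.6 -294.2    4. ]
cup_grip 0.95 [362.9, 216.2] [ 486.5 -270.   104. ]
mat 0.91 [160.1, 210.2] [513.4 299.7   0. ]
bottl
[... 1000 characters left out ...]
60. ]
blue [481.9  60.8] [455  44  59  34 269] [-664.4 -225.    60. ]
blue [557.6 112. ] [556 109   4   9  17] [-599.6  151.8   60. ]
blue [513.6 113.2] [512 111   5   5   9] [-464.2   62.1   60. ]
blue [552.7 113.3] [551 111   5   5  10] [-578.1  145.5   60. ]
blue [519.4 119.7] [510 112  18  16  84] [-448.8   96.3   60. ]
blue [543.3 117.1] [539 115   9   5  14] [-530.9  137.9   60. ]
blue [529.4 120.9] [528 119   4   5  10] [-471.4  121.2   60. ]
blue [248.1 167.8] [233 137  30  53 667] [ 468.7 -270.9   60. ]
blue [451.8 370.4] [447 365  11  11  85] [437.4 522.   60. ]
blue [454.3 399.6] [450 395  10  10  81] [480.6 564.   60. ]
blue [483.8 404.3] [478 399  12  11  95] [437.6 605.9  60. ]
```

View pics/cup.png

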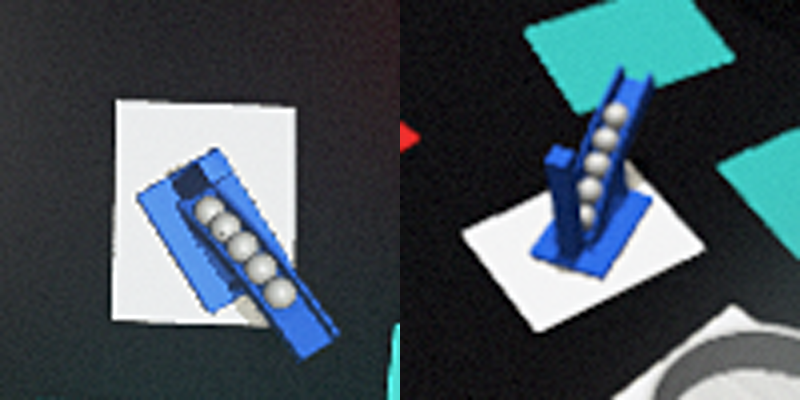

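View pics/mill.png

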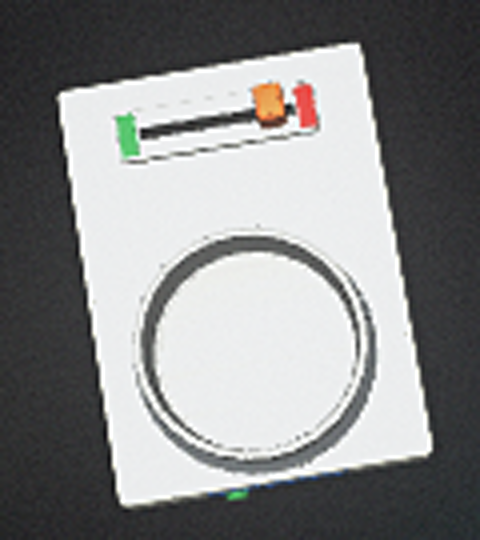

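The crops show the cup on the white pad. Its dark post top is at about (357,215) in the top view, five balls are queued, and the mouth points lower right. On the mill, the knob sits at the red end and the track runs towards the green mark on the left.

```bash
python3 - <<'E'
from h import *
np.set_printoptions(suppress=True,precision=1)
c=capture("top")
P=[at(c,(195+u/4,120+v/4),60) for u,v in((60,93),(357,43),(432,455),(120,505))]
for p in P: print(p)
e=P[0]-P[1];print("yaw y-edge",np.degrees(np.arctan2(-e[0],e[1])))
e=P[0]-P[3];print("yaw x-edge",np.degrees(np.arctan2(e[1],e[0])), "bowl circle from rim:")
print("rim ctr",at(c,(195+258/4,120+345/4),108),at(c,(259,207.5),108))
print("knob",at(c,(261.8,144.9),94),"green",at(c,(226.4,153.5),68), "red",at(c,(271.3,146.2),68))
s=capture("scene")
# cup by triangulation
def tri(p,q):
    o,d=ray(c,p);O,D=ray(s,q);A=np.c_[d,-D];k=np.linalg.lstsq(A,O-o,rcond=None)[0];return (o+k[0]*d+O+k[1]*D)/2,np.linalg.norm(o+k[0]*d-O-k[1]*D)
for nm in("cup_grip","cup_lip","lock_top","bowl_in"):
    recs={k:mark_of(k,nm) for k in("top","scene")}
    print(nm,[[(round(d["confidence"],2),np.round(d["point"])) for d in v][:3] for v in recs.values()])
    if all(recs.values()): print(tri(recs["top"][0]["point"],recs["scene"][0]["point"]))
print("post top tri",tri((310+190/4,170+181/4),(200+561/4-100,120+158/4)))
p=[at(c,(310+u/4,170+v/4),4) for u,v in((115,99),(297,105),(297,325),(112,320))];print("pad",np.mean(p,0));[print(x) for x in p]
goto((683,2,180),98)
E
```

```text
[696.9 149.1  60. ]
[734.5 -60.3  60. ]
[ 442.7 -113.7   60. ]
[407.2  98.8  60. ]
yaw y-edge 10.17593494289534
yaw x-edge 9.845704811532615 bowl circle from rim:
rim ctr [510.8   3.1 108. ] [507.5   4.4 108. ]
knob [682.5   0.4  94. ] green [665.1 100.7  68. ] red [686.7 -24.5  68. ]
cup_grip [[(0.62, array([361., 213.]))], [(0.96, array([242., 164.]))]]
(array([ 494.1, -265.3,   99.4]), np.float64(3.678878759057162))
cup_lip [[(0.8, array([391., 257.]))], [(0.72, array([259., 140.])), (0.54, array([351., 321.]))]]
(array([ 379.9, -345. ,   79.3]), np.float64(4.6784690836227165))
lock_top [[(0.41, array([262., 145.]))], [(0.58, array([232., 254.]))]]
(array([684.5,  -1.9,  92.8]), np.float64(3.383130933056298))
bowl_in [[(0.84, array([259., 209.]))], [(0.78, array([288., 234.]))]]
(array([512.2,   7.6,  50.1]), np.float64(1.508106734609942))
post top tri (array([ 492.4, -257.4,  119.9]), np.float64(13.629424444967896))
pad [ 479.8 -283.3    4. ]
[ 561.3 -219.5    4. ]
[ 557.7 -351.3    4. ]
[ 398.8 -347.1    4. ]
[ 401.4 -215.5    4. ]
trans [ 662.8 -460.2   51.3] rot [0.  0.  6.1]
```

```bash
python3 -m pendant '[{"translation":[120,-100,30],"rot":[0,0,4],"grip":0.7},{"translation":[240,-170,45],"rot":[0,0,4],"grip":0.7},{"translation":[300,-210,45],"rot":[0,0,4],"grip":0.7},{"translation":[300,-210,45],"rot":[0,0,4],"grip":0.7},{"translation":[300,-210,45],"rot":[0,0,4],"grip":0.7}]'; python3 -c "
from h import *
goto((683,0,160),100)"
```

```text
time_s: 2.78
position: [355.7, -369.9, 192.1]
orientation: [3.129, 0.277, 0.001]
force: [-0.3, -0.5, 0.6]
width: 0.702
trans [ 387.2 -306.6   32.1] rot [ 0.  -0.   0.1]
```

```bash
python3 -m pendant '[{"translation":[387,-306,32],"rot":[0,0,0],"grip":0.7},{"translation":[387,-306,32],"rot":[0,0,0],"grip":0.7},{"translation":[387,-306,32],"rot":[0,0,0],"grip":0.7},{"translation":[387,-306,32],"rot":[0,0,0],"grip":0.7},{"translation":[387,-306,32],"rot":[0,0,0],"grip":0.7}]'; python3 -c "
from h import *
goto((683,0,150),100)"
```

```text
time_s: 3.4
position: [562.5, -136.5, 171.9]
orientation: [3.129, 0.277, 0.001]
force: [1.3, -1.2, -0.2]
width: 0.699
trans [ 142.5 -113.2   21.9] rot [ 0.  -0.   0.1]
```

```bash
python3 -m pendant '[{"translation":[142,-113,20],"rot":[0,0,0],"grip":0.7},{"translation":[142,-113,20],"rot":[0,0,0],"grip":0.7},{"translation":[142,-113,20],"rot":[0,0,0],"grip":0.7},{"translation":[142,-113,20],"rot":[0,0,0],"grip":0.7},{"translation":[142,-113,20],"rot":[0,0,0],"grip":0.7}]'; python3 - <<'E'
from h import *
goto((683,0,78),100)
a=[]
for n,b in(("top",(210,110,310,185)),("scene",(190,205,290,280))):
    c=capture(n); p=proj(c,sense()["position"]);print(n,p)
    g=c["img"][b[1]:b[3],b[0]:b[2]]; a.append(cv2.resize(g,(400,300),interpolation=cv2.INTER_CUBIC))
cv2.imwrite("pics/lk.png",np.hstack(a)[:,:,::-1])
E
```

```text
time_s: 4.03
position: [680.9, -2.2, 151.4]
orientation: [3.129, 0.278, -0.001]
force: [-0.3, -0.2, -0.5]
width: 0.7
trans [ 2.5 -1.8 73.4] rot [0.  0.1 0.1]
top [261.80620051 139.02258428]
scene [230.75313375 239.90200248]
```

View pics/lk.png

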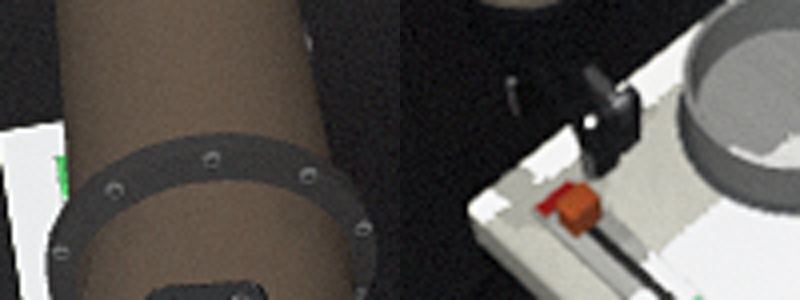

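```bash
python3 -m pendant '[{"translation":[2,-2,40],"rot":[0,0,0],"grip":0.7},{"translation":[2,-2,79],"rot":[0,0,0],"grip":0.7},{"translation":[2,-2,79],"rot":[0,0,0],"grip":0.3},{"translation":[2,-2,79],"rot":[0,0,0],"grip":0},{"translation":[2,-2,79],"rot":[0,0,0],"grip":0}]'; python3 -m pendant '[{"translation":[0,0,0],"rot":[0,0,0],"grip":0},{"translation":[0,0,0],"rot":[0,0,0],"grip":0},{"translation":[0,0,0],"rot":[0,0,0],"grip":0}]'; python3 -c "
from h import *
s=capture('scene');print(tool((-90*np.sin(np.radians(10)),90*np.cos(np.radians(10)),0)))"
```

```text
time_s: 4.75
position: [683.7, 0.1, 75.0]
orientation: [3.129, 0.277, 0.004]
force: [-2.5, -0.6, 4.6]
width: 0.223
time_s: 5.12
position: [683.7, 0.1, 75.0]
orientation: [3.129, 0.277, 0.004]
force: [-2.7, -1.6, 8.1]
width: 0.227
[  0.17286182 -89.99978372  -0.09512374]
```

```bash
python3 -m pendant '[{"translation":[0,0,-3],"rot":[0,0,0],"grip":0},{"translation":[0,-30,-3],"rot":[0,0,0],"grip":0},{"translation":[0,-60,-3],"rot":[0,0,0],"grip":0},{"translation":[0,-85,-3],"rot":[0,0,0],"grip":0},{"translation":[0,-93,-3],"rot":[0,0,0],"grip":0}]'; python3 -m pendant '[{"translation":[0,-1,0],"rot":[0,0,0],"grip":0},{"translation":[0,-1,0],"rot":[0,0,0],"grip":0},{"translation":[0,-1,0],"rot":[0,0,0],"grip":0}]'
```

```text
time_s: 5.8
position: [668.3, 84.8, 75.3]
orientation: [3.12, 0.271, 0.003]
force: [10.1, -27.0, -11.0]
width: 0.215
time_s: 6.18
position: [668.4, 84.7, 75.4]
orientation: [3.121, 0.268, 0.003]
force: [8.7, -17.1, -11.1]
width: 0.221
```

```bash
python3 -m pendant '[{"translation":[0,0,0],"rot":[0,0,0],"grip":0.6},{"translation":[0,0,0],"rot":[0,0,0],"grip":0.6},{"translation":[0,0,0],"rot":[0,0,0],"grip":0.6},{"translation":[0,0,-60],"rot":[0,0,0],"grip":0.6},{"translation":[0,0,-100],"rot":[0,0,0],"grip":0.6}]'; python3 -m pendant '[{"translation":[0,-30,-70],"rot":[0,0,0],"grip":0.65},{"translation":[-40,-60,-70],"rot":[0,0,0],"grip":0.65},{"translation":[-80,-120,-70],"rot":[0,0,0],"grip":0.65},{"translation":[-80,-150,-70],"rot":[0,0,0],"grip":0.65},{"translation":[-80,-150,-70],"rot":[0,0,0],"grip":0.65}]';python3 - <<'E'
from h import *
np.set_printoptions(suppress=True,precision=1)
a=[]
for n,b in(("top",(210,110,310,185)),("scene",(210,230,310,305))):
    c=capture(n)
    g=c["img"][b[1]:b[3],b[0]:b[2]]; a.append(cv2.resize(g,(400,300),interpolation=cv2.INTER_CUBIC))
    for ce,st in blobs(c,(8,150,120),(18,255,255)): print(n,ce,st,at(c,ce,94))
    for ce,st in blobs(c,(35,90,60),(75,255,255)): print(n,ce,st,at(c,ce,22))
cv2.imwrite("pics/lk2.png",np.hstack(a)[:,:,::-1])
E
```

```text
time_s: 6.8
position: [666.7, 94.1, 178.3]
orientation: [-3.128, -0.279, -0.003]
force: [1.0, 1.0, 0.3]
width: 0.599
time_s: 7.42
position: [558.9, 231.6, 246.6]
orientation: [-3.126, -0.289, -0.001]
force: [-0.0, 0.2, -0.9]
width: 0.649
top [148.5 135.3] [142 127  12  17 105] [708.1 312.4  94. ]
top [231.6 150.1] [228 146   8   9  58] [667.4  82.6  94. ]
top [226.5 153.3] [224 148   6  11  43] [678.5 107.5  22. ]
top [174.7 222. ] [170 218   9  10  51] [476.8 249.4  22. ]
top [254.  243.5] [252 243   5   2  10] [417.3  23.   22. ]
scene [255.8 275. ] [251 271  10   9  57] [669.1  86.7  94. ]
scene [302.8 374.2] [289 363  27  20 315] [717.  343.7  94. ]
scene [212.9  16.7] [ 165    0  100   42 2773] [   23. -1316.    22.]
scene [261.7 283.4] [257 279  10  10  40] [652.1  81.7  22. ]
scene [356.5 297.2] [351 291  12  14 132] [473.4 258.7  22. ]
scene [381.2 322.5] [375 316  13  15 131] [469.5 345.1  22. ]
scene [358.4 341.5] [352 335  14  15 149] [547.9 347.5  22. ]
```

View pics/lk2.png

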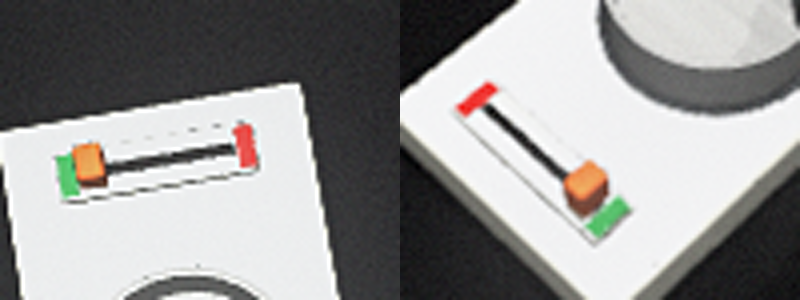

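The knob now sits against the green mark, and the arm stalled against the end stop at about 20 N. The measured travel plus the starting offset comes to about 90 mm. Next, the tablets.

```bash
python3 - <<'E'
from h import *
goto((547,345,70),None); goto((547,345,6),100)
E
```

```text
trans [   7.  -118.5  176. ] rot None
trans [   7.  -118.5  240. ] rot [ 0.  -0.   0.2]
```

```bash
python3 -m pendant '[{"translation":[7,-60,40],"rot":[0,0,0],"grip":0.65},{"translation":[7,-118,80],"rot":[0,0,0],"grip":0.65},{"translation":[7,-118,140],"rot":[0,0,0],"grip":0.65},{"translation":[7,-118,190],"rot":[0,0,0],"grip":0.65},{"translation":[7,-118,190],"rot":[0,0,0],"grip":0.65}]'; python3 - <<'E'
from h import *
s=sense();p=s["position"];print(p)
a=[]
for n in("top","scene"):
    c=capture(n);q=proj(c,(p[0],p[1],16)).astype(int);print(q)
    x,y=q-50; a.append(cv2.resize(c["img"][y:y+100,x:x+100],(400,400),interpolation=cv2.INTER_CUBIC))
cv2.imwrite("pics/ta.png",np.hstack(a)[:,:,::-1])
goto((547,345,6),100)
E
```

```text
time_s: 8.15
position: [545.1, 340.7, 51.2]
orientation: [3.124, 0.275, -0.012]
force: [-0.2, -0.8, 1.1]
width: 0.645
[545.10869056 340.72765898  51.24850806]
[144 198]
[357 339]
trans [-1.3 -1.9 51. ] rot [ 0. -0.  0.]
```

View pics/ta.png

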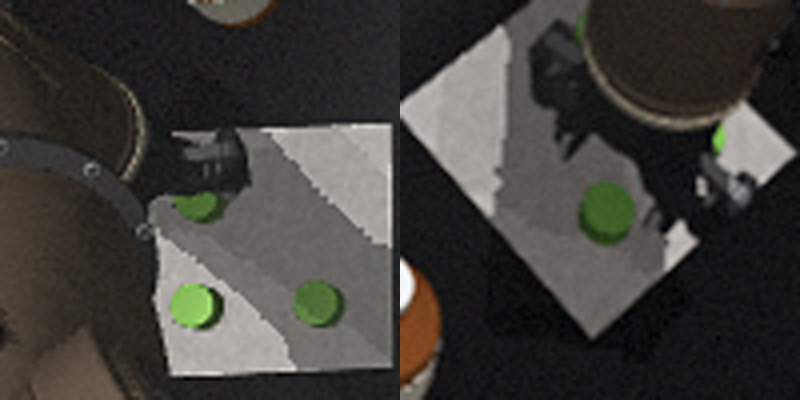

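The tablet lies between the fingers in the scene crop, at (607,212). Descending now.

```bash
python3 -m pendant '[{"translation":[-1,-2,25],"rot":[0,0,0],"grip":0.65},{"translation":[-1,-2,46],"rot":[0,0,0],"grip":0.65},{"translation":[-1,-2,46],"rot":[0,0,0],"grip":0.6},{"translation":[-1,-2,46],"rot":[0,0,0],"grip":0.1},{"translation":[-1,-2,46],"rot":[0,0,0],"grip":0}]'; python3 -m pendant '[{"translation":[0,0,0],"rot":[0,0,0],"grip":0},{"translation":[0,0,0],"rot":[0,0,0],"grip":0},{"translation":[0,0,-60],"rot":[0,0,0],"grip":0},{"translation":[0,0,-120],"rot":[0,0,0],"grip":0},{"translation":[0,0,-170],"rot":[0,0,0],"grip":0}]';python3 - <<'E'
from h import *
goto((511,30,175),100)
E
```

```text
time_s: 8.88
position: [547.7, 346.6, 12.7]
orientation: [-3.128, -0.276, -0.006]
force: [-1.7, -1.1, 8.2]
width: 0.349
time_s: 9.5
position: [546.6, 346.4, 184.4]
orientation: [-3.127, -0.277, -0.006]
force: [0.8, 1.3, -0.6]
width: 0.345
trans [-90.7 305.2   8.5] rot [-0.1 -0.2  0.1]
```

```bash
python3 -m pendant '[{"translation":[-20,60,-10],"rot":[0,0,0],"grip":0},{"translation":[-40,120,-10],"rot":[0,0,0],"grip":0},{"translation":[-55,180,-10],"rot":[0,0,0],"grip":0},{"translation":[-60,240,-10],"rot":[0,0,0],"grip":0},{"translation":[-60,300,-10],"rot":[0,0,0],"grip":0}]'; python3 -c "
from h import *
goto((545,10,84),100)"
```

```text
time_s: 10.12
position: [539.9, 38.1, 192.0]
orientation: [3.129, 0.278, 0.005]
force: [1.8, -0.1, 0.4]
width: 0.347
trans [ -0.3  28.5 108. ] rot [ 0.  -0.2  0.1]
```

```bash
python3 -m pendant '[{"translation":[0,29,20],"rot":[0,0,0],"grip":0},{"translation":[0,29,60],"rot":[0,0,0],"grip":0},{"translation":[0,29,108],"rot":[0,0,0],"grip":0},{"translation":[0,29,108],"rot":[0,0,0],"grip":0},{"translation":[0,29,108],"rot":[0,0,0],"grip":0.1}]'; python3 -m pendant '[{"translation":[0,0,0],"rot":[0,0,0],"grip":0.55},{"translation":[0,0,0],"rot":[0,0,0],"grip":0.55},{"translation":[0,0,-60],"rot":[0,0,0],"grip":0.55},{"translation":[0,0,-110],"rot":[0,0,0],"grip":0.6},{"translation":[0,0,-110],"rot":[0,0,0],"grip":0.6}]'; python3 - <<'E'
from h import *
for n in("top","scene"):
    c=capture(n)
    for ce,st in blobs(c,(35,90,60),(75,255,255)): print(n,ce.round(1),st,at(c,ce,20).round(),at(c,ce,76).round())
goto((472,257,70),100)
goto((470,344,70),100)
E
```

```text
time_s: 10.75
position: [546.0, 11.8, 84.0]
orientation: [-3.129, -0.278, -0.004]
force: [-0.2, 0.3, -0.3]
width: 0.349
time_s: 11.38
position: [547.4, 11.9, 196.5]
orientation: [3.129, 0.277, 0.014]
force: [0.5, -0.2, -0.3]
width: 0.6
top [142. 224.] [137 219  12  11  99] [471. 343.  20.] [465. 323.  76.]
top [172.9 223.2] [168 218  11  11  98] [474. 255.  20.] [468. 239.  76.]
scene [213.   16.7] [ 165    0  100   42 2772] [   21. -1320.    20.] [   72. -1211.    76.]
scene [277.9 232.6] [274 229  10   9  39] [521. -29.  20.] [543.   3.  76.]
scene [261.7 283.5] [257 279  10  10  41] [652.  81.  20.] [666. 107.  76.]
scene [356.5 297.2] [351 291  12  14 132] [473. 258.  20.] [497. 274.  76.]
scene [381.3 322.7] [375 316  13  15 136] [469. 345.  20.] [494. 356.  76.]
trans [ -28.7 -254.6  122.3] rot [ 0.  -0.1  0.1]
trans [ -15.4 -340.6  122.3] rot [ 0.  -0.1  0.1]
```

```bash
python3 -m pendant '[{"translation":[-15,-60,0],"rot":[0,0,0],"grip":0.65},{"translation":[-28,-120,0],"rot":[0,0,0],"grip":0.65},{"translation":[-28,-180,30],"rot":[0,0,0],"grip":0.65},{"translation":[-28,-240,70],"rot":[0,0,0],"grip":0.65},{"translation":[-28,-254,120],"rot":[0,0,0],"grip":0.65}]'; python3 -m pendant '[{"translation":[0,0,0],"rot":[0,0,0],"grip":0.65},{"translation":[0,0,0],"rot":[0,0,0],"grip":0.65}]'; python3 -c "
from h import *
goto((473,257,9),100)"
```

```text
time_s: 12.1
position: [471.8, 260.1, 71.6]
orientation: [-3.126, -0.283, -0.003]
force: [0.4, -0.3, 0.3]
width: 0.651
time_s: 12.35
position: [472.5, 255.2, 72.4]
orientation: [3.128, 0.277, -0.002]
force: [0.4, -0.1, 0.3]
width: 0.652
trans [ 0.9 -1.7 63.3] rot [0.1 0.1 0.1]
```

```bash
python3 -m pendant '[{"translation":[1,-2,30],"rot":[0,0,0],"grip":0.65},{"translation":[1,-2,61],"rot":[0,0,0],"grip":0.65},{"translation":[1,-2,61],"rot":[0,0,0],"grip":0.6},{"translation":[1,-2,61],"rot":[0,0,0],"grip":0.1},{"translation":[1,-2,61],"rot":[0,0,0],"grip":0}]'; python3 -m pendant '[{"translation":[0,0,0],"rot":[0,0,0],"grip":0},{"translation":[0,0,0],"rot":[0,0,0],"grip":0},{"translation":[0,0,-60],"rot":[0,0,0],"grip":0},{"translation":[0,0,-120],"rot":[0,0,0],"grip":0},{"translation":[0,0,-180],"rot":[0,0,0],"grip":0}]';python3 - <<'E'
from h import *
goto((476,-2,175),100)
E
```

```text
time_s: 12.98
position: [474.5, 258.4, 13.7]
orientation: [-3.129, -0.276, -0.004]
force: [-1.5, -1.5, 5.2]
width: 0.345
time_s: 13.6
position: [473.3, 258.3, 195.3]
orientation: [-3.128, -0.277, -0.003]
force: [1.6, 0.7, -0.6]
width: 0.346
trans [-43.1 256.7  20. ] rot [-0.  -0.1  0.1]
```

```bash
python3 -m pendant '[{"translation":[-20,60,5],"rot":[0,0,0],"grip":0},{"translation":[-43,120,5],"rot":[0,0,0],"grip":0},{"translation":[-43,180,5],"rot":[0,0,0],"grip":0},{"translation":[-43,240,5],"rot":[0,0,0],"grip":0},{"translation":[-43,257,5],"rot":[0,0,0],"grip":0}]'; python3 -m pendant '[{"translation":[0,0,50],"rot":[0,0,0],"grip":0},{"translation":[0,0,80],"rot":[0,0,0],"grip":0},{"translation":[0,0,105],"rot":[0,0,0],"grip":0},{"translation":[0,0,105],"rot":[0,0,0],"grip":0},{"translation":[0,0,105],"rot":[0,0,0],"grip":0.1}]'; python3 -m pendant '[{"translation":[0,0,0],"rot":[0,0,0],"grip":0.55},{"translation":[0,0,0],"rot":[0,0,0],"grip":0.55},{"translation":[0,0,-60],"rot":[0,0,0],"grip":0.55},{"translation":[0,0,-110],"rot":[0,0,0],"grip":0.6},{"translation":[0,0,-110],"rot":[0,0,0],"grip":0.6}]'; python3 - <<'E'
from h import *
for n in("top","scene"):
    c=capture(n)
    for ce,st in blobs(c,(35,90,60),(75,255,255)): print(n,ce.round(1),st,at(c,ce,20).round(),at(c,ce,76).round())
goto((470,344,70),100)
E
```

```text
time_s: 14.22
position: [476.5, -6.7, 188.3]
orientation: [3.129, 0.268, 0.004]
force: [0.4, 0.4, 0.3]
width: 0.343
time_s: 14.85
position: [477.0, -2.1, 83.1]
orientation: [3.129, 0.277, 0.004]
force: [0.2, -0.1, 0.1]
width: 0.352
time_s: 15.48
position: [478.6, -1.8, 195.6]
orientation: [3.129, 0.277, 0.012]
force: [0.6, -0.5, -0.0]
width: 0.602
top [226.4 153.1] [224 148   6  11  41] [680. 108.  20.] [664.  99.  76.]
top [142. 224.] [137 219  12  11  98] [471. 343.  20.] [465. 323.  76.]
scene [213.   16.7] [ 165    0  100   42 2773] [   21. -1320.    20.] [   72. -1211.    76.]
scene [296.8 217.1] [292 214  10   8  33] [442. -43.  20.] [468. -10.  76.]
scene [278.2 233. ] [274 229  10   9  61] [521. -28.  20.] [543.   5.  76.]
scene [261.7 283.6] [257 280  10   9  40] [652.  81.  20.] [666. 107.  76.]
scene [381.2 322.7] [375 316  13  15 135] [469. 345.  20.] [494. 355.  76.]
trans [  54.7 -341.9  122. ] rot [ 0.  -0.1  0.1]
```

```bash
python3 -m pendant '[{"translation":[15,-60,0],"rot":[0,0,0],"grip":0.65},{"translation":[28,-120,0],"rot":[0,0,0],"grip":0.65},{"translation":[40,-180,0],"rot":[0,0,0],"grip":0.65},{"translation":[55,-240,30],"rot":[0,0,0],"grip":0.65},{"translation":[55,-300,60],"rot":[0,0,0],"grip":0.65}]'; python3 -m pendant '[{"translation":[0,-42,40],"rot":[0,0,0],"grip":0.65},{"translation":[0,-42,62],"rot":[0,0,0],"grip":0.65},{"translation":[0,-42,62],"rot":[0,0,0],"grip":0.65}]'; python3 -c "
from h import *
c=capture('scene')
for ce,st in blobs(c,(35,90,60),(75,255,255)): print(ce.round(1),at(c,ce,20).round())
goto((471,345,11),100)"
```

```text
time_s: 16.2
position: [478.7, 294.8, 134.2]
orientation: [3.129, 0.276, -0.001]
force: [0.9, -0.2, 0.2]
width: 0.652
time_s: 16.58
position: [469.3, 333.5, 71.2]
orientation: [3.126, 0.279, -0.009]
force: [0.2, -0.3, 0.7]
width: 0.65
[212.9  16.7] [   21. -1320.    20.]
[296.7 217.5] [443. -42.  20.]
[278.8 233.2] [520. -26.  20.]
[261.7 283.7] [652.  81.  20.]
[381.3 323. ] [469. 346.  20.]
trans [  2.6 -11.2  61.8] rot [0.1 0.2 0.1]
```

```bash
python3 -m pendant '[{"translation":[3,-10,5],"rot":[0,0,0],"grip":0.65},{"translation":[3,-10,40],"rot":[0,0,0],"grip":0.65},{"translation":[3,-10,40],"rot":[0,0,0],"grip":0.65}]'; python3 -c "
from h import *
goto((471,345,11),100)"
```

```text
time_s: 17.0
position: [472.0, 344.3, 33.2]
orientation: [3.128, 0.277, -0.004]
force: [-0.4, -0.7, -0.6]
width: 0.648
trans [-0.8 -0.8 22.2] rot [0.1 0.1 0.1]
```

```bash
python3 -m pendant '[{"translation":[-1,-1,21],"rot":[0,0,0],"grip":0.65},{"translation":[-1,-1,21],"rot":[0,0,0],"grip":0.65},{"translation":[-1,-1,21],"rot":[0,0,0],"grip":0.3},{"translation":[-1,-1,21],"rot":[0,0,0],"grip":0},{"translation":[-1,-1,21],"rot":[0,0,0],"grip":0}]'; python3 -m pendant '[{"translation":[0,0,0],"rot":[0,0,0],"grip":0},{"translation":[0,0,0],"rot":[0,0,0],"grip":0},{"translation":[0,0,-60],"rot":[0,0,0],"grip":0},{"translation":[0,0,-120],"rot":[0,0,0],"grip":0},{"translation":[0,0,-180],"rot":[0,0,0],"grip":0}]';python3 - <<'E'
from h import *
goto((511,5,180),100)
E
```

```text
time_s: 17.62
position: [472.3, 346.5, 15.0]
orientation: [-3.128, -0.277, -0.003]
force: [-1.8, -0.6, 5.9]
width: 0.346
time_s: 18.25
position: [471.4, 345.9, 196.3]
orientation: [-3.129, -0.278, -0.001]
force: [1.9, 0.5, -0.2]
width: 0.346
trans [-21.1 342.5  16.1] rot [-0.  -0.1  0.1]
```

```bash
python3 -m pendant '[{"translation":[-5,60,0],"rot":[0,0,0],"grip":0},{"translation":[-10,120,0],"rot":[0,0,0],"grip":0},{"translation":[-15,180,0],"rot":[0,0,0],"grip":0},{"translation":[-20,240,0],"rot":[0,0,0],"grip":0},{"translation":[-20,300,0],"rot":[0,0,0],"grip":0}]'; python3 -m pendant '[{"translation":[0,35,0],"rot":[0,0,0],"grip":0},{"translation":[0,35,0],"rot":[0,0,0],"grip":0},{"translation":[0,35,30],"rot":[0,0,0],"grip":0}]'; python3 -c "
from h import *
goto((510,10,97),100)"
```

```text
time_s: 18.88
position: [504.6, 45.3, 194.5]
orientation: [-3.129, -0.278, -0.003]
force: [0.4, 0.2, -0.1]
width: 0.344
time_s: 19.25
position: [512.7, 13.3, 165.5]
orientation: [-3.129, -0.277, -0.009]
force: [0.5, 0.9, -1.0]
width: 0.344
trans [-3.6  2.8 68.5] rot [ 0.  -0.3  0.1]
```

```bash
python3 -m pendant '[{"translation":[-3,3,40],"rot":[0,0,0],"grip":0},{"translation":[-3,3,66],"rot":[0,0,0],"grip":0},{"translation":[-3,3,68],"rot":[0,0,0],"grip":0},{"translation":[-3,3,68],"rot":[0,0,0],"grip":0.55},{"translation":[-3,3,68],"rot":[0,0,0],"grip":0.55}]'; python3 -m pendant '[{"translation":[0,0,0],"rot":[0,0,0],"grip":0.55},{"translation":[0,0,-60],"rot":[0,0,0],"grip":0.55},{"translation":[0,0,-120],"rot":[0,0,0],"grip":0.6},{"translation":[0,60,-120],"rot":[0,0,0],"grip":0.6},{"translation":[0,120,-120],"rot":[0,0,0],"grip":0.6}]'; python3 - <<'E'
from h import *
c=capture("scene"); t=capture("top")
for ce,st in blobs(c,(35,90,60),(75,255,255)): print(ce.round(1),st,at(c,ce,20).round(),at(c,ce,76).round())
a=[cv2.resize(c["img"][170:270,230:330],(400,400)),cv2.resize(t["img"][170:270,310:410],(400,400),interpolation=cv2.INTER_CUBIC)]
cv2.imwrite("pics/b1.png",np.hstack(a)[:,:,::-1])
E
```

```text
time_s: 19.88
position: [509.3, 9.6, 96.7]
orientation: [-3.129, -0.278, -0.004]
force: [0.1, -0.5, 0.5]
width: 0.55
time_s: 20.5
position: [530.4, -109.8, 217.1]
orientation: [3.128, 0.281, 0.005]
force: [1.8, 0.1, -1.5]
width: 0.604
[195.9  16. ] [ 165    0   65   42 1549] [   88. -1378.    20.] [  135. -1266.    76.]
[293.6 221.7] [286 213  16  18 157] [460. -35.  20.] [485.  -2.  76.]
[278.8 233.2] [274 229  11   9  80] [520. -26.  20.] [542.   6.  76.]
[261.7 283.5] [257 279  10  10  42] [652.  81.  20.] [666. 107.  76.]
```

View pics/b1.png

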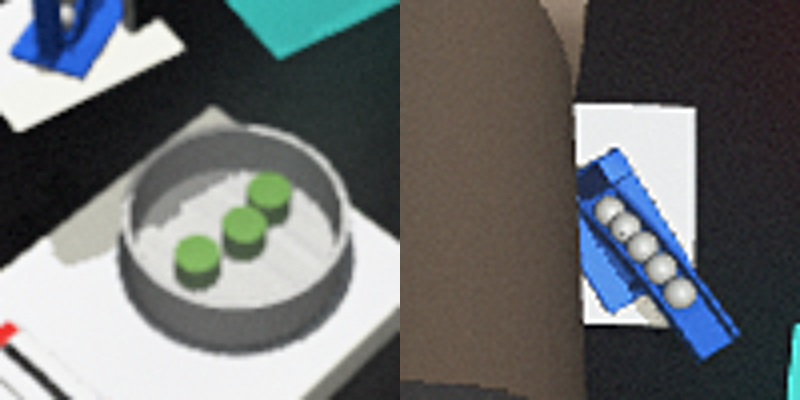

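Three tablets lie upright in a row in the bowl. The cup still holds its five balls. Next I fit the cup's pose from the foot-plate and lip corners.

```bash
python3 - <<'E'
from h import *
np.set_printoptions(suppress=True,precision=1)
c=capture("top");s=capture("scene")
q=lambda u,v:(310+u/4,170+v/4)
A,B,C=[at(c,q(*p),12) for p in((137,193),(215,148),(213,313))]
ft=(B+C)/2; d=A-C; e=A-B; print("foot",ft,"len",np.linalg.norm(d),np.linalg.norm(e),"yaw",np.degrees(np.arctan2(d[1],d[0])),np.degrees(np.arctan2(-e[0],e[1])))
yaw=np.arctan2(d[1],d[0]); x=np.array([np.cos(yaw),np.sin(yaw),0])
print("grip",ft+36*x,"lip",ft-101*x,"lip seen",at(c,q(321,346),85))
# check in scene img: project post top corners
y=np.cross([0,0,1],x)
g=ft+36*x; g[2]=122
k=g.copy(); 
im=[cv2.imread("pics/top0.png"),cv2.imread("pics/scene0.png")]
out=[]
f0=ft.copy();f0[2]=4
Z=np.array([0,0,1.])
def quad(cx,hx,hy,z): return [f0+(cx+a*hx)*x+b*hy*y+z*Z for a,b in((1,1),(1,-1),(-1,-1),(-1,1))]
for cam,i in((c,im[0]),(s,im[1])):
    x0,y0=(310,170) if cam is c else (200,120)
    i=cv2.resize(i[y0:y0+100,x0:x0+100],(400,400),interpolation=cv2.INTER_CUBIC)
    for Q,col in((quad(0,50,35,8),(0,255,255)),(quad(36,9,9,118),(0,0,255)),(quad(36,9,9,30),(255,0,255)),(quad(-101,1,15,81),(0,255,0))):
        pts=np.array([(proj(cam,p)-[x0,y0]+.5)*4 for p in Q]).astype(np.int32); cv2.polylines(i,[pts],True,col,1)
    out.append(i)
cv2.imwrite("pics/fit.png",np.hstack(out))
E
```

```text
foot [ 465.6 -287.9   12. ] len 100.17094714726284 65.26094220170351 yaw 31.703793853560942 30.254732310561806
grip [ 496.2 -269.    12. ] lip [ 379.6 -341.    12. ] lip seen [ 381.8 -343.7   85. ]
```

View pics/fit.png

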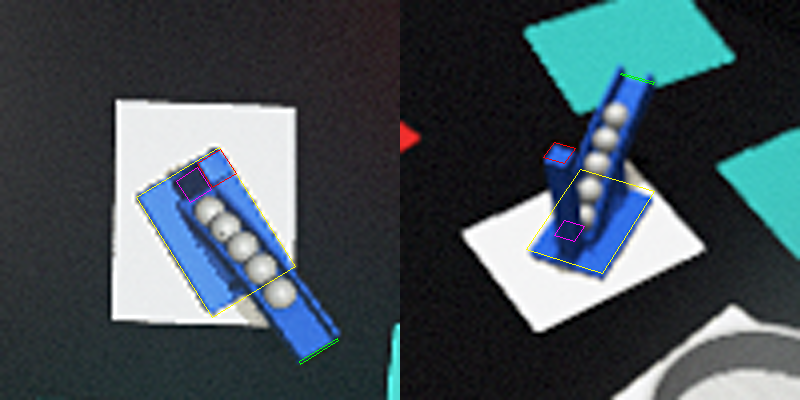

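The fit overlay matches both views: post top, foot plate and lip all line up. Now turning the tool and moving above the post.

```bash
python3 - <<'E'
from h import *
s=sense();print(s["q"].round(2),s["position"]); goto((496,-269,180),None)
E
python3 -m pendant '[{"translation":[0,40,10],"rot":[0,0,-10],"grip":0.55},{"translation":[-7,80,20],"rot":[0,0,-20],"grip":0.55},{"translation":[-7,120,30],"rot":[0,0,-30],"grip":0.55},{"translation":[-7,160,37],"rot":[0,0,-40],"grip":0.55},{"translation":[-7,160,37],"rot":[0,0,-50],"grip":0.55}]'
python3 -m pendant '[{"translation":[0,0,0],"rot":[0,0,-10],"grip":0.55},{"translation":[0,0,0],"rot":[0,0,-20],"grip":0.55},{"translation":[0,0,0],"rot":[0,0,-30],"grip":0.55},{"translation":[0,0,0],"rot":[0,0,-40],"grip":0.55},{"translation":[0,0,0],"rot":[0,0,-50],"grip":0.55}]'
python3 - <<'E'
from h import *
s=sense();print(s["q"].round(2),R.from_rotvec(s["orientation"]).as_matrix()[:,1]); goto((496,-269,160),31.5)
E
```

```text
[ 0.22  0.32 -0.15  1.79  0.06  1.03 -1.35] [ 529.37845675 -110.23294605  215.47454329]
trans [-60.3 150.6  35.5] rot None
time_s: 21.32
position: [550.3, -269.8, 177.4]
orientation: [-2.716, -1.578, 0.002]
force: [0.6, 0.1, -0.2]
width: 0.548
time_s: 21.95
position: [551.3, -265.6, 178.6]
orientation: [-1.788, -2.583, -0.001]
force: [-0.3, 0.2, -0.5]
width: 0.548
[ 0.7   0.51 -0.49  1.64  0.27  1.06  0.49] [9.36029977e-01 3.51919803e-01 5.77921033e-04]
trans [ 16.3 -53.   18.6] rot [  0.   -0.  -10.9]
```

```bash
python3 -m pendant '[{"translation":[8,-25,5],"rot":[0,0,-5],"grip":0.55},{"translation":[16,-53,18],"rot":[0,0,-11],"grip":0.55},{"translation":[16,-53,18],"rot":[0,0,-11],"grip":0.55},{"translation":[16,-53,18],"rot":[0,0,-11],"grip":0.55}]'
python3 - <<'E'
from h import *
goto((496,-269,85),31.5)
s=sense()
out=[]
for n,(x0,y0) in(("scene",(200,110)),("top",(310,170))):
    c=capture(n); print(proj(c,s["position"]))
    if n=="scene": g=cv2.resize(c["img"][y0:y0+90,x0:x0+90],(540,540),interpolation=cv2.INTER_CUBIC)
cv2.imwrite("pics/pre.png",g[:,:,::-1])
E
```

```text
time_s: 22.45
position: [496.5, -269.8, 160.9]
orientation: [1.543, 2.736, 0.001]
force: [-0.1, -0.6, -0.5]
width: 0.548
trans [ 1.  -0.1 75.9] rot [ 0.1  0.  -0.3]
[237.90143576 148.2555202 ]
[366.86271374 209.44055764]
```

View pics/pre.png

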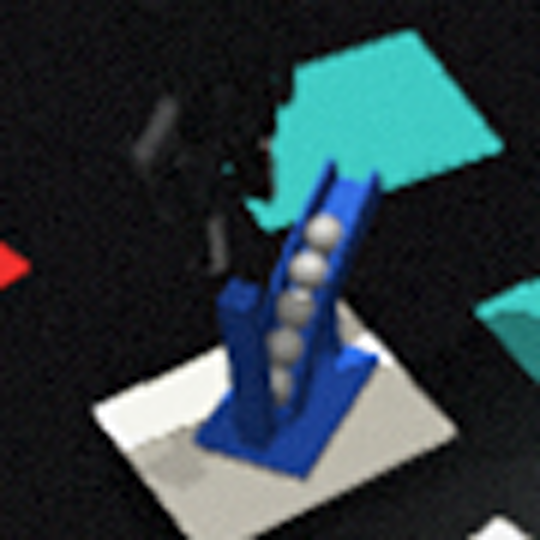

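```bash
python3 -m pendant '[{"translation":[1,0,25],"rot":[0,0,0],"grip":0.55},{"translation":[1,0,50],"rot":[0,0,0],"grip":0.55},{"translation":[1,0,75],"rot":[0,0,0],"grip":0.55},{"translation":[1,0,75],"rot":[0,0,0],"grip":0.55}]'
python3 -m pendant '[{"translation":[0,0,0],"rot":[0,0,0],"grip":0.4},{"translation":[0,0,0],"rot":[0,0,0],"grip":0.3},{"translation":[0,0,0],"rot":[0,0,0],"grip":0.2},{"translation":[0,0,0],"rot":[0,0,0],"grip":0},{"translation":[0,0,0],"rot":[0,0,0],"grip":0}]'
python3 -m pendant '[{"translation":[0,0,0],"rot":[0,0,0],"grip":0},{"translation":[0,0,0],"rot":[0,0,0],"grip":0}]'
python3 -c "
from h import *
print(sense()['moment'])"
```

```text
time_s: 23.05
position: [494.6, -269.1, 84.0]
orientation: [-1.542, -2.734, -0.0]
force: [-0.3, -0.1, 0.6]
width: 0.547
time_s: 23.68
position: [496.8, -269.8, 86.5]
orientation: [1.541, 2.734, 0.002]
force: [5.3, 1.7, 6.0]
width: 0.199
time_s: 23.92
position: [496.9, -269.8, 86.5]
orientation: [1.541, 2.734, 0.002]
force: [5.0, 1.9, 6.2]
width: 0.202
[ 0.36579382 -0.74281348 -0.02340064]
```

```bash
cat >> h.py <<'E'
def pour(L,yaw,th):
    """rows to put cup lip at L (world), cup x at yaw deg, mouth tipped th deg"""
    s=sense(); Rc=R.from_rotvec(s["orientation"])
    a=np.radians(yaw); x=np.array([np.cos(a),np.sin(a),0]); z=np.array([0,0,1.]); y=np.cross(z,x)
    Rt=R.from_rotvec(-np.radians(th)*y)*R.from_matrix(np.c_[y,x,-z])
    # tool: y=cup x, z=-cup z ; lip in tool frame rel TCP (grasp 20 behind TCP after contact)
    lip=np.array([0,-137.,-19.+19.])
    p=np.array(L)-Rt.apply(lip)
    print("now tilt",np.degrees(np.arcsin(-Rc.as_matrix()[2,1]*-1)).round(1),"lip",(s["position"]+Rc.apply(lip)).round(1),"t",s["time_s"])
    print("trans",Rc.inv().apply(p-s["position"]).round(1),"rot",np.degrees((Rc.inv()*Rt).as_rotvec()).round(1),"tcp",p.round(1))
E
python3 -m pendant '[{"translation":[0,0,-5],"rot":[0,0,0],"grip":0},{"translation":[0,0,-20],"rot":[0,0,0],"grip":0},{"translation":[0,0,-50],"rot":[0,0,0],"grip":0},{"translation":[0,0,-90],"rot":[0,0,0],"grip":0},{"translation":[0,0,-130],"rot":[0,0,0],"grip":0}]'
python3 - <<'E'
from h import *
pour((546,5,200),0,0)
pour((546,5,200),0,10)
s=sense();print(s["force"],s["moment"])
out=[]
for n,(x0,y0) in(("scene",(200,60)),("top",(310,170))):
    c=capture(n); out.append(cv2.resize(c["img"][y0:y0+120,x0:x0+120],(400,400),interpolation=cv2.INTER_CUBIC))
cv2.imwrite("pics/lift.png",np.hstack(out)[:,:,::-1])
E
```

```text
time_s: 24.55
position: [493.9, -270.0, 216.7]
orientation: [-1.543, -2.735, 0.0]
force: [1.1, -0.2, -6.9]
width: 0.199
now tilt -0.1 lip [ 376.6 -340.8  216.8] t 24.55
trans [137.6 304.   16.5] rot [-0.1 -0.1 31.1] tcp [683.   5. 200.]
now tilt -0.1 lip [ 376.6 -340.8  216.8] t 24.55
trans [138.7 302.2  -7.3] rot [-9.8 -2.8 31. ] tcp [680.9   5.  223.8]
[ 1.10088701 -0.21927603 -6.92177043] [ 0.02563059 -0.37364709 -0.00607374]
```

View pics/lift.png

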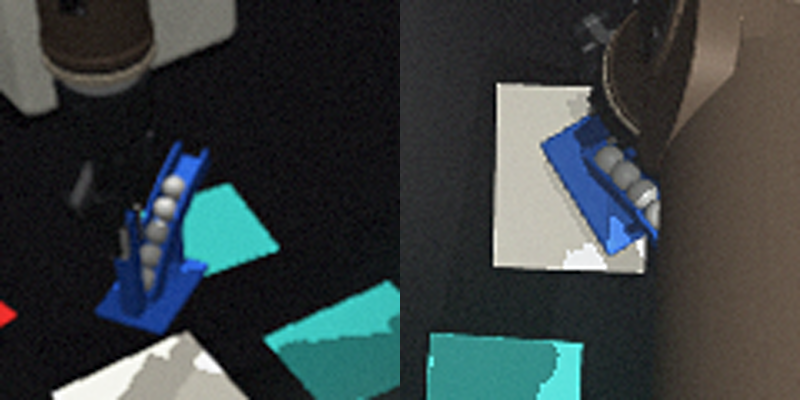

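The cup is lifted with all five balls, and the beige patch was only a shadow. Moving over to the bowl.

```bash

python3 -m pendant '[{"translation":[12,25,-5],"rot":[0,0,0],"grip":0},{"translation":[30,65,-15],"rot":[0,0,5],"grip":0},{"translation":[50,110,-20],"rot":[0,0,10],"grip":0},{"translation":[70,155,-20],"rot":[0,0,15],"grip":0},{"translation":[90,200,-20],"rot":[0,0,20],"grip":0}]'
python3 -c "
from h import *
pour((546,5,217),0,0)"
```

```text
time_s: 25.28
position: [619.3, -88.8, 233.8]
orientation: [-1.999, -2.422, 0.003]
force: [0.9, -0.8, -5.5]
width: 0.199
now tilt -0.1 lip [ 484.8 -114.8  234.2] t 25.275
trans [80.  80.4 16.6] rot [-0.1  0.  10.9] tcp [683.   5. 217.]
```

```bash

python3 -m pendant '[{"translation":[30,30,0],"rot":[0,0,4],"grip":0},{"translation":[55,55,0],"rot":[0,0,8],"grip":0},{"translation":[75,75,0],"rot":[0,0,11],"grip":0},{"translation":[80,80,0],"rot":[0,0,11],"grip":0},{"translation":[80,80,0],"rot":[0,0,11],"grip":0}]'
python3 -c "
from h import *
pour((546,5,200),0,10);pour((546,5,150),0,20)
print(sense()['q'].round(2))"
```

```text
time_s: 25.9
position: [681.9, 4.1, 234.0]
orientation: [-2.217, -2.225, 0.003]
force: [-1.5, -1.2, -6.7]
width: 0.2
now tilt -0.1 lip [544.9   3.6 234.3] t 25.9
trans [ 0.9 -1.  10.2] rot [-10.1   0.    0.2] tcp [680.9   5.  223.8]
now tilt -0.1 lip [544.9   3.6 234.3] t 25.9
trans [ 1.  -7.1 37.1] rot [-20.1   0.    0.2] tcp [674.7   5.  196.9]
[ 0.19  0.57 -0.46  1.38  0.26  1.25 -0.28]
```

```bash

python3 -m pendant '[{"translation":[0,0,3],"rot":[-4,0,0],"grip":0},{"translation":[1,-1,7],"rot":[-8,0,0],"grip":0},{"translation":[1,-3,15],"rot":[-12,0,0],"grip":0},{"translation":[1,-5,25],"rot":[-16,0,0],"grip":0},{"translation":[1,-7,37],"rot":[-20,0,0],"grip":0}]'
python3 -m pendant '[{"translation":[0,0,0],"rot":[0,0,0],"grip":0},{"translation":[0,0,0],"rot":[0,0,0],"grip":0},{"translation":[0,0,0],"rot":[0,0,0],"grip":0}]'
python3 - <<'E'
from h import *
pour((546,5,128),0,23)
s=sense();print(s["force"],s["moment"])
c=capture("scene");g=c["img"][140:260,215:335]
t=capture("top")["img"][150:270,200:320]
cv2.imwrite("pics/p20.png",np.hstack([cv2.resize(k,(400,400),interpolation=cv2.INTER_CUBIC) for k in(g,t)])[:,:,::-1])
E
```

```text
time_s: 26.52
position: [674.3, 2.9, 197.7]
orientation: [2.03, 2.031, 0.358]
force: [0.9, -0.6, -6.9]
width: 0.201
time_s: 26.9
position: [676.6, 5.0, 199.1]
orientation: [2.03, 2.033, 0.359]
force: [0.6, 0.3, -6.6]
width: 0.203
now tilt 20.0 lip [547.9   4.8 152.1] t 26.9
trans [ -0.  -10.3  14.9] rot [-3.  -0.   0.1] tcp [672.1   5.  181.5]
[ 0.61631759  0.29696893 -6.58905422] [-0.01538282  0.67755846  0.05627696]
```

View pics/p20.png

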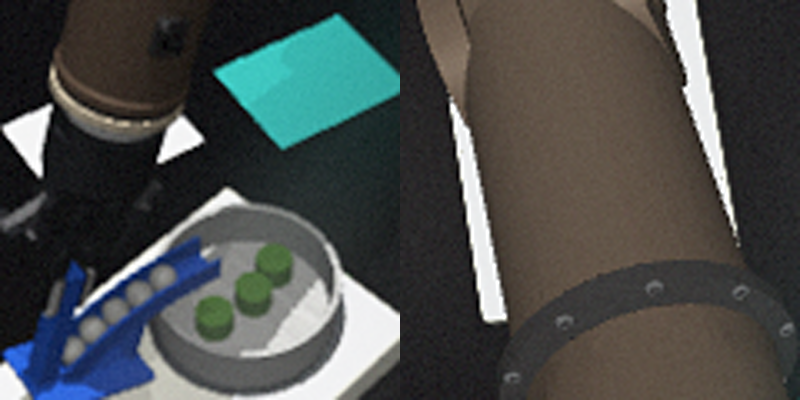

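The scene view shows five balls in the trough, with the lip over the bowl just beyond the tablets.

```bash
cat >> h.py <<'E'
def balls():
    c=capture("scene")
    h=cv2.cvtColor(c["img"],cv2.COLOR_RGB2HSV)
    for d in recognise("scene","ball1_center")[:9]:
        r=np.array(d["rect"]); print(round(d["confidence"],2),((r[:2]+r[2:])/2).round(),end=" ")
    s=sense(); print("\nF",s["force"].round(2),"M",s["moment"].round(3))
E
python3 -m pendant '[{"translation":[0,-3,5],"rot":[-1,0,0],"grip":0},{"translation":[0,-6,9],"rot":[-2,0,0],"grip":0},{"translation":[0,-9,13],"rot":[-3,0,0],"grip":0},{"translation":[0,-9,13],"rot":[-3,0,0],"grip":0},{"translation":[0,-9,13],"rot":[-3,0,0],"grip":0}]'
python3 -c "
from h import *
balls()
for t in (25,27,29):pour((546,5,130),0,t)"
```

```text
time_s: 27.62
position: [672.1, 5.4, 183.4]
orientation: [1.999, 2.003, 0.408]
force: [-0.4, -0.1, -5.1]
width: 0.198

F [ 0.9  -0.58 -5.18] M [-0.02   0.827 -0.013]
now tilt 23.0 lip [546.1   5.1 129.8] t 27.725
trans [-0.4 -0.1 -4.9] rot [-2.  -0.1  0.1] tcp [670.2   5.  187.9]
now tilt 23.0 lip [546.1   5.1 129.8] t 27.725
trans [-0.4 -0.3 -9.7] rot [-4.  -0.1  0.1] tcp [668.1   5.  192.2]
now tilt 23.0 lip [546.1   5.1 129.8] t 27.725
trans [ -0.4  -0.7 -14.4] rot [-6.  -0.1  0.1] tcp [665.8   5.  196.4]
```

```bash
cat >> h.py <<'E'
SL=[]
def cupframe(pos,ori):
    Rc=R.from_rotvec(ori).as_matrix(); X,Y,Z=Rc[:,1],Rc[:,0],-Rc[:,2]
    g=np.array(pos)-19*Rc[:,2]; return g-36*X-100*Z,X,Y,Z
def slots(c,pos,ori,pix):
    f,X,Y,Z=cupframe(pos,ori); out=[]
    for p in pix:
        o,d=ray(c,p); k=np.dot(f-o,Y)/np.dot(d,Y); q=o+k*d-f; out.append([q@X,q@Z])
    return np.array(out)
SLOT=None
def count(save=None):
    import json
    c=capture("scene"); s=sense(); f,X,Y,Z=cupframe(s["position"],s["orientation"]); S=np.array(json.load(open("slots.json")))
    h=cv2.cvtColor(c["img"],cv2.COLOR_RGB2HSV); r=[]
    for a,b in S:
        u,v=np.round(proj(c,f+a*X+b*Z)).astype(int); r.append((int(np.median(h[v-1:v+2,u-1:u+2,1])),int(np.median(h[v-1:v+2,u-1:u+2,2]))))
    print("t",s["time_s"],"slots(sat,val) closed->lip",r)
    g=cv2.resize(c["img"][140:260,215:335],(400,400),interpolation=cv2.INTER_CUBIC)[:,:,::-1]
    if save: cv2.imwrite(f"pics/{save}.png",g)
E
python3 - <<'E'
from h import *
import json
c=capture("scene")
px=[(215+u*.3,140+v*.3) for u,v in((72,350),(93,332),(115,312),(138,297),(162,278))]
o=slots(c,(676.6,5,199.1),(2.03,2.033,.359),px); print(o.round(1)); json.dump(o.tolist(),open("slots.json","w"))
count("p23")
E
python3 -m pendant '[{"translation":[0,0,-2],"rot":[-1,0,0],"grip":0},{"translation":[0,0,-5],"rot":[-2,0,0],"grip":0},{"translation":[0,0,-5],"rot":[-2,0,0],"grip":0},{"translation":[0,0,-5],"rot":[-2,0,0],"grip":0},{"translation":[0,0,-5],"rot":[-2,0,0],"grip":0}]'
python3 -c "
from h import *
count();pour((546,5,130),0,27)"
```

```text
[[  7.7  18.8]
 [ -8.1  32.5]
 [-24.4  48.3]
 [-43.4  57.7]
 [-62.3  71.6]]
t 27.825 slots(sat,val) closed->lip [(9, 138), (10, 135), (7, 134), (11, 129), (6, 127)]
time_s: 28.45
position: [669.8, 5.3, 187.6]
orientation: [1.978, 1.982, 0.439]
force: [1.1, -0.4, -6.4]
width: 0.201
t 28.5 slots(sat,val) closed->lip [(7, 139), (7, 138), (9, 134), (13, 125), (9, 108)]
now tilt 25.0 lip [545.6   5.  129.6] t 28.5
trans [-0.3  0.4 -4.9] rot [-2.  -0.1  0.1] tcp [668.1   5.  192.2]
```

```bash

python3 -m pendant '[{"translation":[0,0,-2],"rot":[-1,0,0],"grip":0},{"translation":[0,0,-5],"rot":[-2,0,0],"grip":0},{"translation":[0,0,-5],"rot":[-2,0,0],"grip":0},{"translation":[0,0,-5],"rot":[-2,0,0],"grip":0},{"translation":[0,0,-5],"rot":[-2,0,0],"grip":0}]'
python3 -c "
from h import *
count()"
python3 -m pendant '[{"translation":[0,0,-2],"rot":[-1,0,0],"grip":0},{"translation":[0,0,-5],"rot":[-2,0,0],"grip":0},{"translation":[0,0,-5],"rot":[-2,0,0],"grip":0},{"translation":[0,0,-5],"rot":[-2,0,0],"grip":0},{"translation":[0,0,-5],"rot":[-2,0,0],"grip":0}]'
python3 -c "
from h import *
count('p29');pour((546,5,130),0,31)"
```

```text
time_s: 29.12
position: [667.7, 5.3, 192.2]
orientation: [1.957, 1.961, 0.471]
force: [-0.2, 0.1, -5.9]
width: 0.198
t 29.175 slots(sat,val) closed->lip [(11, 135), (11, 127), (8, 136), (8, 124), (177, 128)]
time_s: 29.8
position: [665.4, 5.3, 196.6]
orientation: [1.936, 1.94, 0.502]
force: [-0.2, 0.8, -5.6]
width: 0.2
t 29.85 slots(sat,val) closed->lip [(11, 125), (10, 125), (4, 136), (6, 128), (180, 126)]
now tilt 29.0 lip [545.6   5.1 130.1] t 29.85
trans [-0.3  0.2 -4.4] rot [-2.  -0.1  0.1] tcp [663.4   5.  200.6]
```

View pics/p29.png

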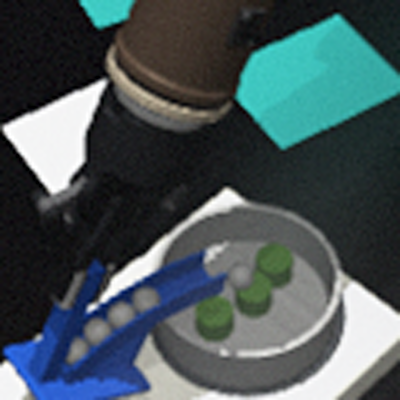

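One ball has left the trough and lies in the bowl at crop (240,275); four remain. Continuing.

```bash

python3 -m pendant '[{"translation":[0,0,-2],"rot":[-1,0,0],"grip":0},{"translation":[0,0,-5],"rot":[-2,0,0],"grip":0},{"translation":[0,0,-5],"rot":[-2,0,0],"grip":0},{"translation":[0,0,-5],"rot":[-2,0,0],"grip":0},{"translation":[0,0,-5],"rot":[-2,0,0],"grip":0}]'
python3 -c "
from h import *
count()"
python3 -m pendant '[{"translation":[0,0,-2],"rot":[-1,0,0],"grip":0},{"translation":[0,0,-4],"rot":[-2,0,0],"grip":0},{"translation":[0,0,-4],"rot":[-2,0,0],"grip":0},{"translation":[0,0,-4],"rot":[-2,0,0],"grip":0},{"translation":[0,0,-4],"rot":[-2,0,0],"grip":0}]'
python3 -c "
from h import *
count();pour((546,5,130),0,35)"
```

```text
time_s: 30.48
position: [663.0, 5.4, 201.0]
orientation: [1.914, 1.919, 0.532]
force: [-0.0, 0.4, -6.1]
width: 0.199
t 30.525 slots(sat,val) closed->lip [(12, 130), (9, 127), (6, 136), (15, 119), (184, 125)]
time_s: 31.15
position: [660.9, 5.4, 204.4]
orientation: [1.892, 1.897, 0.562]
force: [0.4, 0.3, -5.6]
width: 0.203
t 31.2 slots(sat,val) closed->lip [(10, 131), (6, 129), (9, 135), (186, 136), (175, 118)]
now tilt 33.0 lip [546.1   5.1 129.8] t 31.2
trans [-0.3  0.  -5. ] rot [-2.  -0.1  0.1] tcp [658.2   5.  208.6]
```

The second ball has gone at 33°. Next come the 35° and 37° steps.

```bash

python3 -m pendant '[{"translation":[0,0,-2],"rot":[-1,0,0],"grip":0},{"translation":[0,0,-5],"rot":[-2,0,0],"grip":0},{"translation":[0,0,-5],"rot":[-2,0,0],"grip":0},{"translation":[0,0,-5],"rot":[-2,0,0],"grip":0},{"translation":[0,0,-5],"rot":[-2,0,0],"grip":0}]'
python3 -c "
from h import *
count()"
python3 -m pendant '[{"translation":[0,0,-2],"rot":[-1,0,0],"grip":0},{"translation":[0,0,-4],"rot":[-2,0,0],"grip":0},{"translation":[0,0,-4],"rot":[-2,0,0],"grip":0},{"translation":[0,0,-4],"rot":[-2,0,0],"grip":0},{"translation":[0,0,-4],"rot":[-2,0,0],"grip":0}]'
python3 -c "
from h import *
count();pour((546,5,130),0,39)"
```

```text
time_s: 31.82
position: [658.2, 5.4, 208.6]
orientation: [1.87, 1.875, 0.591]
force: [-0.2, 1.0, -5.1]
width: 0.203
t 31.875 slots(sat,val) closed->lip [(16, 117), (10, 130), (6, 134), (187, 136), (176, 123)]
time_s: 32.5
position: [656.0, 5.3, 211.9]
orientation: [1.848, 1.853, 0.62]
force: [0.2, 0.6, -5.1]
width: 0.203
t 32.55 slots(sat,val) closed->lip [(15, 126), (12, 121), (8, 129), (188, 137), (179, 123)]
now tilt 37.0 lip [546.5   5.  129.4] t 32.55
trans [-0.2 -0.2 -5.6] rot [-2.  -0.1  0.1] tcp [652.5   5.  216.2]
```

```bash

python3 -m pendant '[{"translation":[0,0,-2],"rot":[-1,0,0],"grip":0},{"translation":[0,0,-5],"rot":[-2,0,0],"grip":0},{"translation":[0,0,-5],"rot":[-2,0,0],"grip":0},{"translation":[0,0,-5],"rot":[-2,0,0],"grip":0},{"translation":[0,0,-5],"rot":[-2,0,0],"grip":0}]'
python3 -m pendant '[{"translation":[0,0,0],"rot":[0,0,0],"grip":0},{"translation":[0,0,0],"rot":[0,0,0],"grip":0},{"translation":[0,0,0],"rot":[0,0,0],"grip":0}]'
python3 -c "
from h import *
count()"
```

```text
time_s: 33.17
position: [653.0, 5.3, 215.9]
orientation: [1.826, 1.83, 0.649]
force: [-0.3, -1.4, -5.3]
width: 0.2
time_s: 33.55
position: [652.8, 5.3, 215.9]
orientation: [1.826, 1.83, 0.648]
force: [0.3, -0.5, -5.2]
width: 0.2
t 33.6 slots(sat,val) closed->lip [(25, 113), (13, 120), (194, 134), (187, 140), (180, 123)]
```

```bash

python3 -m pendant '[{"translation":[0,0,0],"rot":[0,0,0],"grip":0},{"translation":[0,0,0],"rot":[0,0,0],"grip":0},{"translation":[0,0,0],"rot":[0,0,0],"grip":0}]'
python3 -c "
from h import *
count('p39');pour((546,5,165),0,20);pour((546,5,225),0,0)"
```

```text
time_s: 33.98
position: [652.8, 5.3, 215.8]
orientation: [1.826, 1.83, 0.648]
force: [0.3, 0.9, -3.9]
width: 0.202
t 34.025 slots(sat,val) closed->lip [(24, 115), (15, 120), (188, 135), (186, 141), (176, 123)]
now tilt 39.0 lip [546.3   5.  129.6] t 34.025
trans [-0.4 14.6 16.9] rot [19.  -0.1  0.1] tcp [674.7   5.  211.9]
now tilt 39.0 lip [546.3   5.  129.6] t 34.025
trans [-0.4 29.3 11.9] rot [39.  -0.   0.1] tcp [683.   5. 225.]
```

View pics/p39.png

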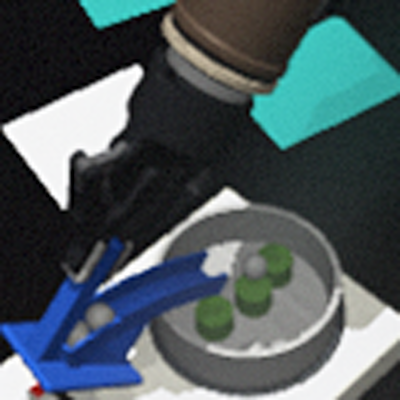

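Two balls remain in the cup, with no motion. I raise the cup, then bring it upright.

```bash

python3 -m pendant '[{"translation":[0,15,-19],"rot":[0,0,0],"grip":0},{"translation":[0,30,-37],"rot":[3,0,0],"grip":0},{"translation":[0,36,-30],"rot":[8,0,0],"grip":0},{"translation":[0,36,-20],"rot":[13,0,0],"grip":0},{"translation":[0,36,-10],"rot":[18,0,0],"grip":0}]'
python3 -c "
from h import *
pour((546,5,240),0,0)"
```

```text
time_s: 34.65
position: [674.7, 4.6, 246.5]
orientation: [2.022, 2.024, 0.373]
force: [0.5, 0.2, -5.1]
width: 0.203
now tilt 20.9 lip [546.7   4.4 197.7] t 34.65
trans [0.4 5.4 9. ] rot [20.9 -0.   0.1] tcp [683.   5. 240.]
```

```bash

python3 -m pendant '[{"translation":[0,2,2],"rot":[5,0,0],"grip":0},{"translation":[0,4,4],"rot":[10,0,0],"grip":0},{"translation":[0,5,7],"rot":[15,0,0],"grip":0},{"translation":[0,5,9],"rot":[21,0,0],"grip":0},{"translation":[0,5,9],"rot":[21,0,0],"grip":0}]'
python3 - <<'E'
from h import *
count("up")
c=capture("scene")
cv2.imwrite("pics/bowl3.png",cv2.resize(c["img"][150:270,215:335],(500,500),interpolation=cv2.INTER_CUBIC)[:,:,::-1])
s=sense();print(s["position"],s["orientation"],s["time_s"])
goto((505,-265,240),31.5)
E
```

```text
time_s: 35.28
position: [683.8, 5.2, 238.3]
orientation: [-2.219, -2.223, -0.0]
force: [0.3, 0.7, -5.5]
width: 0.203
t 35.325 slots(sat,val) closed->lip [(13, 126), (13, 127), (198, 141), (198, 146), (199, 148)]
[682.70299133   5.53272366 239.26090156] [2.21792886 2.22316969 0.00243442] 35.375
trans [-270.1 -178.3   -1.1] rot [  0.1   0.  -31.4]
```

View pics/bowl3.png

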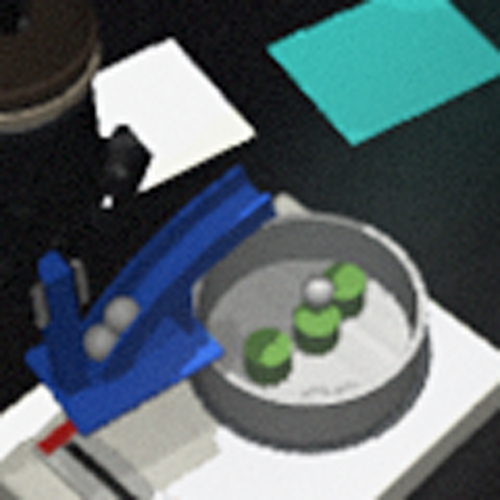

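The cup is upright with two balls. One ball is clearly visible in the bowl; the others may be hidden by the near wall. I return the cup to its pad first, then check with the top camera.

```bash

python3 -m pendant '[{"translation":[-45,-30,0],"rot":[0,0,-5],"grip":0},{"translation":[-90,-60,0],"rot":[0,0,-11],"grip":0},{"translation":[-135,-90,0],"rot":[0,0,-17],"grip":0},{"translation":[-180,-120,0],"rot":[0,0,-23],"grip":0},{"translation":[-220,-145,0],"rot":[0,0,-28],"grip":0}]'
python3 - <<'E'
from h import *
goto((506,-266,180),31.5)
E
```

```text
time_s: 36.0
position: [536.0, -216.8, 240.3]
orientation: [1.61, 2.694, -0.002]
force: [1.1, 0.3, -5.3]
width: 0.203
trans [-28.9 -49.8  60.3] rot [ 0.   0.2 -3.2]
```

```bash

python3 -m pendant '[{"translation":[-20,-35,10],"rot":[0,0,-3],"grip":0},{"translation":[-29,-50,40],"rot":[0,0,-3],"grip":0},{"translation":[-29,-50,60],"rot":[0,0,-3],"grip":0},{"translation":[-29,-50,60],"rot":[0,0,-3],"grip":0},{"translation":[-29,-50,60],"rot":[0,0,-3],"grip":0}]'
python3 - <<'E'
from h import *
goto((506,-266,90),31.5)
t=capture("top"); h=cv2.cvtColor(t["img"],cv2.COLOR_RGB2HSV)
cv2.imwrite("pics/bowltop.png",np.hstack([cv2.resize(t["img"][170:245,220:295],(400,400),interpolation=cv2.INTER_CUBIC),cv2.resize(capture("scene")["img"][180:260,245:325],(400,400),interpolation=cv2.INTER_CUBIC)])[:,:,::-1])
E
```

```text
time_s: 36.62
position: [508.0, -263.7, 181.0]
orientation: [1.541, 2.734, 0.0]
force: [0.5, -0.4, -4.7]
width: 0.202
trans [-0.7 -3.  91. ] rot [ 0.1  0.1 -0.3]
```

View pics/bowltop.png

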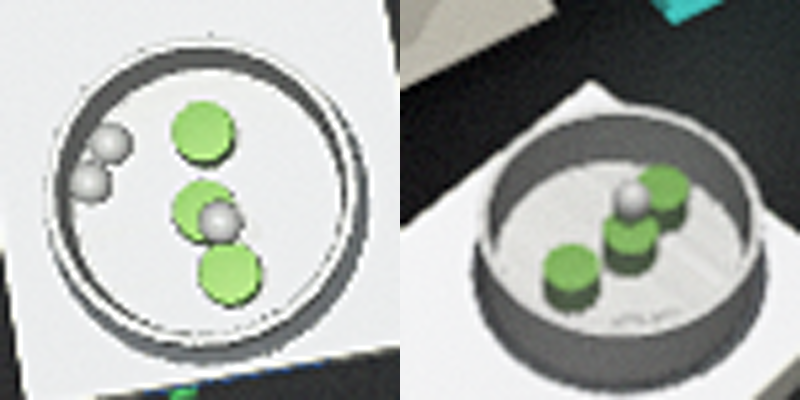

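The top view shows all three balls in the bowl: two by the left wall at crop (105,140) and (90,180), and one resting on the tablets at (220,220). Now lowering the cup.

```bash

python3 -m pendant '[{"translation":[0,-1,30],"rot":[0,0,0],"grip":0},{"translation":[0,-2,60],"rot":[0,0,0],"grip":0},{"translation":[0,-3,80],"rot":[0,0,0],"grip":0},{"translation":[0,-3,88],"rot":[0,0,0],"grip":0},{"translation":[0,-3,92],"rot":[0,0,0],"grip":0}]'
python3 -m pendant '[{"translation":[0,0,1],"rot":[0,0,0],"grip":0},{"translation":[0,0,1],"rot":[0,0,0],"grip":0}]'
python3 -c "
from h import *
print(sense()['moment'],cupframe(sense()['position'],sense()['orientation'])[0])"
```

```text
time_s: 37.35
position: [505.6, -265.6, 88.1]
orientation: [1.543, 2.735, 0.0]
force: [-0.5, 0.0, -4.6]
width: 0.204
time_s: 37.6
position: [505.4, -265.8, 87.3]
orientation: [1.543, 2.735, 0.0]
force: [0.2, -0.0, -5.0]
width: 0.202
[ 0.06160177 -0.11801365 -0.03389103] [ 474.66741559 -284.48531177    6.30744045]
```

```bash

python3 -m pendant '[{"translation":[0,0,1],"rot":[0,0,0],"grip":0},{"translation":[0,0,2],"rot":[0,0,0],"grip":0},{"translation":[0,0,2],"rot":[0,0,0],"grip":0}]'
python3 -m pendant '[{"translation":[0,0,1],"rot":[0,0,0],"grip":0},{"translation":[0,0,1],"rot":[0,0,0],"grip":0}]'
```

```text
time_s: 37.98
position: [505.7, -265.6, 86.8]
orientation: [1.542, 2.735, -0.001]
force: [-5.4, 3.4, 14.5]
width: 0.207
time_s: 38.22
position: [505.8, -265.5, 86.7]
orientation: [1.542, 2.734, -0.001]
force: [-9.0, 4.0, 25.2]
width: 0.2
```

Contact made. Backing off a little, then releasing.

```bash

python3 -m pendant '[{"translation":[0,0,-2],"rot":[0,0,0],"grip":0},{"translation":[0,0,-2],"rot":[0,0,0],"grip":0.3},{"translation":[0,0,-2],"rot":[0,0,0],"grip":0.45},{"translation":[0,0,-2],"rot":[0,0,0],"grip":0.5},{"translation":[0,0,-2],"rot":[0,0,0],"grip":0.5}]'
python3 -m pendant '[{"translation":[0,0,-20],"rot":[0,0,0],"grip":0.5},{"translation":[0,0,-60],"rot":[0,0,0],"grip":0.5},{"translation":[0,0,-110],"rot":[0,0,0],"grip":0.5},{"translation":[0,0,-170],"rot":[0,0,0],"grip":0.5},{"translation":[0,0,-200],"rot":[0,0,0],"grip":0.5}]'
python3 -m pendant '[{"translation":[0,60,0],"rot":[0,0,0],"grip":0.5},{"translation":[0,120,0],"rot":[0,0,0],"grip":0.5},{"translation":[0,180,0],"rot":[0,0,0],"grip":0.5},{"translation":[0,180,0],"rot":[0,0,0],"grip":0.5},{"translation":[0,180,0],"rot":[0,0,0],"grip":0.5}]'
python3 - <<'E'
from h import *
out=[]
x0,y0=310,170
t=capture("top");s=capture("scene")
for n,c in(("top",t),("scene",s)):
    for p in("cup_foot","cup_lip","cup_grip","bottle","beaker","lock_top"):
        for d in mark_of(n,p)[:1]: print(n,p,round(d["confidence"],2),np.round(d["point"]),at(c,d["point"],dict(cup_foot=4,cup_lip=85,cup_grip=104,lock_top=95).get(p,0)).round())
a=np.hstack([cv2.resize(t["img"][170:270,310:410],(400,400),interpolation=cv2.INTER_CUBIC),cv2.resize(s["img"][110:210,200:300],(400,400),interpolation=cv2.INTER_CUBIC)])
b=np.hstack([cv2.resize(t["img"][140:245,215:320],(400,400),interpolation=cv2.INTER_CUBIC),cv2.resize(s["img"][180:300,215:335],(400,400),interpolation=cv2.INTER_CUBIC)])
cv2.imwrite("pics/final.png",cv2.resize(np.vstack([a,b]),(600,600))[:,:,::-1])
# reference: slots with the fitted pose in the standing cup
import json
yaw=np.radians(31.5);X=np.array([np.cos(yaw),np.sin(yaw),0]);f=np.array([475,-284.5,4.]);Z=np.array([0,0,1.])
for nm,c in(("top",t),("scene",s)):
    h=cv2.cvtColor(c["img"],cv2.COLOR_RGB2HSV)
    print(nm,[h[tuple(np.round(proj(c,f+q[0]*X+q[1]*Z)).astype(int)[::-1])].tolist() for q in json.load(open("slots.json"))])
E
```

```text
time_s: 38.85
position: [504.9, -265.7, 85.5]
orientation: [-1.544, -2.736, -0.0]
force: [-0.3, -0.2, -0.6]
width: 0.498
time_s: 39.48
position: [505.9, -265.6, 289.1]
orientation: [1.542, 2.733, 0.001]
force: [0.6, 0.5, -0.2]
width: 0.505
time_s: 40.1
position: [658.8, -172.6, 285.1]
orientation: [-1.543, -2.736, 0.001]
force: [0.2, 0.0, 0.2]
width: 0.503
top cup_lip 0.71 [362. 224.] [ 467. -271.   85.]
top bottle 0.84 [157. 146.] [706. 320.   0.]
top lock_top 0.4 [230. 147.] [676.  86.  95.]
scene cup_foot 0.66 [244. 176.] [ 474. -294.    4.]
scene cup_lip 0.96 [258. 144.] [ 393. -323.   85.]
scene cup_grip 0.66 [236. 163.] [ 508. -270.  104.]
scene bottle 0.83 [300. 382.] [715. 336.   0.]
scene beaker 0.62 [239. 165.] [ 461. -354.   -0.]
scene lock_top 0.61 [254. 274.] [670.  83.  95.]
top [[17, 60, 76], [13, 54, 76], [15, 69, 81], [18, 70, 84], [16, 68, 94]]
scene [[112, 50, 112], [36, 8, 154], [110, 201, 206], [110, 199, 214], [110, 197, 229]]
```

```bash
python3 - <<'E'
from h import *
s=capture("scene")
for ce,st in blobs(s,(35,90,60),(75,255,255)):
    if ce[1]>200 : print("green",ce.round(1),st[4],at(s,ce,76).round())
for ce,st in blobs(s,(8,150,120),(18,255,255)): print("orange",ce.round(1),at(s,ce,94).round())
h=cv2.cvtColor(s["img"],cv2.COLOR_RGB2HSV)
m=cv2.inRange(h,(100,110,40),(128,255,255)); obs=np.argwhere(m[120:205,205:285])[:,::-1]+[205,120]
yaw=np.radians(31.5);X=np.array([np.cos(yaw),np.sin(yaw),0]);Y=np.array([-X[1],X[0],0]);Z=np.array([0,0,1.]);f=np.array([475,-284.5,4.])
print("blue bbox",obs.min(0),obs.max(0))
for nm,p in dict(posttop=f+36*X+118*Z,liptop=f-101*X+81*Z,foot1=f+50*X+35*Y+8*Z,foot2=f+50*X-35*Y+8*Z,foot3=f-50*X+35*Y+8*Z).items():
    u,v=proj(s,p);print(nm,round(u,1),round(v,1),h[int(round(v))+1,int(round(u))].tolist())
E
```

```text
green [297.6 217. ] 59 [466.  -9.  76.]
green [290.9 226.5] 67 [502.   7.  76.]
green [278.6 233.1] 77 [542.   6.  76.]
green [261.7 283.7] 41 [666. 107.  76.]
orange [255.7 274.9] [669.  87.  94.]
orange [302.9 374.3] [717. 344.  94.]
blue bbox [232 138] [263 190]
posttop 237.3 159.6 [110, 202, 226]
liptop 257.1 140.9 [110, 193, 229]
foot1 248.2 189.8 [118, 31, 157]
foot2 229.1 183.6 [34, 7, 246]
foot3 261.3 169.3 [111, 96, 213]
```

```bash
python3 -c "
from cell import *
print(finish_job())"
```

```text
the job is handed in; nothing more can be done
None
```

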